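# Load and lock a rotisserie spit shaft

### The job

Take the steel spit shaft from the bamboo cradle and feed it, plain end first, into the open chuck of the rotisserie drive head; it drags on the way in, so push gently until it is fully home against the hidden stop, without ramming it. Then swing the red-knobbed lever all the way to its closed end to lock the shaft, leave the shaft sitting in the chuck against the stop, and do not disturb the tin, the tongs or the griddle press.

Things in the scene. Friction and masses are not known exactly. Their poses are not given: they have to be found in the camera images.
- rod_center (a point): centre of the loose round steel spit shaft (0.24 kg), on its axis. Bar 14 mm diameter, 200 mm long: plain nose 100 mm from here along its own +x; a black knob (21 mm diameter, 12 mm long) on the -x end. Lies level in two notches, axis 55 mm above the shelf; grasp it across from above here (fingers may reach 35 mm below the axis). z is up at the start.
- rod_nose (a point): centre of the flat nose end face of the spit shaft (chamfer 2 mm); same axes as rod_center
- cradle: bamboo skewer cradle, fixed, 140 x 70 mm, base 12 mm thick, two notched uprights 12 mm thick and 58 mm high at 52 mm either side of its centre along its x; origin under its centre on the shelf
- chuck_mouth (a point): centre of the round mouth of the chuck in the flat front face of the drive head, 70 mm above the shelf. x points straight into the level bore, z up. Bore 17 mm diameter, 3 mm chamfer at the mouth. From 13 mm in, two sprung side jaws rub the shaft: pushing it then takes a few newtons (about 2 to 7, differing from run to run) all the way.
- stop_unit: depth stop in the head; this origin is at the mouth centre, NOT at the stop face. Its rubber-backed face (5 N per mm) is 30 to 66 mm inside, set anew each time, not measured: feel it as a steady force rise above the jaw drag. A light plunger (about 1 N) 5 mm ahead of it is pushed flush when the shaft is home; jaw drag then keeps it there. Creep: 10 mm/s or less: a bump or push over 10 N damages the stop.
- lever (a joint): angle of the clamp lever about its upright pivot, rad: 0 fully open (starts at 0 to 0.15), 1.2 fully closed; it is anticlockwise from above as it closes, that is, it swings towards the mouth side. It takes about 3 N at the knob and stays where it is left.
- lever_knob (a point): point in the upright red knob at the end of the lever, 90 mm from the pivot and 130 mm above the shelf. Knob 20 mm diameter, its underside 107 mm and its top 152 mm above the shelf. Moves with the lever.
- lever_pivot (a point): point on the upright axis of the lever, 35 mm behind the mouth along the bore, at the height of lever_knob. Same axes as chuck_mouth: with the lever at 0 the arm points 65 degrees from +x towards +y, closed about 134 degrees.
- rod: the spit shaft, see rod_center (same point and axes)
- tin: blue plastic spice tin with clip-on lid, 59 x 79 x 88 mm, origin under its centre; leave alone
- tongs: chrome tongs lying flat, 250 mm long, 55 mm wide, 16 mm high, along their x; leave alone
- press: small black griddle press, plate 100 x 140 mm, handle 56 mm high, origin under its centre; leave alone
- chuck: the fixed rotisserie drive head, origin on the shelf under the mouth, axes as chuck_mouth. Front block 70 mm wide, 80 mm deep, its top 102 mm above the shelf; behind it (80 to 154 mm from the mouth) a grey motor box 90 mm wide, 104 mm high; foot plate 130 mm wide, 8 mm thick.
Not all that is in view belongs to the job. Of the things that look like the rod, the smallest one is meant.

How it is judged:
By the outcome, as a careful person would: the job done as asked, in the order asked, and still so for the second after the job is handed in, with the robot touching nothing.
It also fails if it takes over 72 s, if anything falls off the work surface, if the arm or the gripper's body presses on something with over 40 N, if the wrist force passes 120 N, or if a joint passes its speed limit or range.

### The arm

A 7-joint arm with a two-finger parallel gripper is mounted at the origin on the work surface. World frame = base frame: x ahead of the robot, y to its left, z up, the work surface at z = 0. Lengths are in m, angles in rad, forces in N, time in s.
With the tool pointing down it reaches from about 0.425 to 0.8 m from the base axis. Payload 8.3 kg.
Tool frame: the origin (TCP) lies between the finger pads; the fingertips stand 25 mm ahead of it and the grasp point (between the pads) lies 6 mm ahead of it; y points along the fingers, x is the direction in which the jaws open and shut, and the axes are right-handed (so a half turn about y gives the same grasp; the last joint's range is limited). The gripper opens to 85 mm and grips with 20 to 120 N. Pads are 22 mm wide; open, the fingers measure 114 mm over their backs; the gripper's body (76 mm by 85 mm) begins 54 mm behind the grasp point. The pads swing forward as they close: fully open they stand 13 mm farther back than shut.
Start: joints at [-1.347, 0.383, 0.016, 1.37, -0.006, 1.388, -0.046], TCP at [0.177, 0.599, 0.256] pointing down, gripper open.
Joint ranges: [-2.95, 2.95], [-0.25, 2.06], [-1.52, 1.56], [0.18, 2.33], [-1.44, 4.58], [0.02, 2.06], [-3.01, 3.01]. Speed limits (rad/s): [2.39, 2.39, 3.01, 3.01, 3.14, 3.14, 3.14].

### API

Orientations are given as a unit quaternion [x, y, z, w].
In Python, from station import r gives the robot as it stands.
- The arm moves only by the tool carry_out, never from a script. Its argument "commands" is a list of rows, each a list of 7 numbers: the turn, a rotation vector about the tool's x, y, z in degrees, then the shift along the tool's x, y, z in cm, then the finger opening in cm, from 0 to 8.54. A call has 1 to 5 rows; each row shifts and turns the commanded pose from where the row before left it, along the tool's axes as they then stand; what a row does not reach is not made up. A row lasts 1/8 s, in which the tool goes at most 62.5 mm and 10.7 degrees, less where a joint would pass 70% of its speed; a pose out of reach is approached as far as the arm can. A call is refused whole if a number of a shift passes 6.25 or a number of a turn 10.7, either way. A call with a gripper value outside its range is refused whole. The fingers move at their own pace and stop on an object; "squeeze" is the grip in N (left out, the last holds). Time passes only in rows, so rows that do not move let the fingers close. It gives the time, the measured TCP pose, the force and the opening at its end, in the units of the state.
- r.read_state(): the state, without advancing time (a new reading comes with each control period).
- r.get_image(name): name is "scene" or "top"; returns a dict with "frame" (400x640x3 uint8, blue, green, red), "fx", "fy", "cx", "cy" (pixels), "R" (3x3) and "t" (3): a world point X has camera coordinates R X + t. Camera axes: x right, y down, z forward; pixel columns grow to the right and rows downward; lengths in m; the calibration is good to about 2 mm. A picture is of the moment at which its call begins. There is no depth.
- r.sign_off(): hands the job in, once; it reports no verdict.
The state is a dict: "clock": time; "joint_positions": joint angles; "joint_vel": joint speeds; "joint_efforts": joint torques, N m; "eef_pos": TCP position; "orientation": TCP orientation; "force": force on the tool from outside, world axes, zero at the start; "torque": the same for the moment, N m; "width": finger opening in m.
Only numpy, scipy, OpenCV 4.12 (cv2) and the standard library are available. Lean on these libraries where they do the work, as an engineer would, in place of code of your own. Each camera call takes 0.05 s, during which the arm holds its last target.

## Working session

There is one attempt and no reset: what is moved stays moved. The work goes in short steps, Python scripts to look and compute and a tool call to move; the robot and the scene stay as the last step left them, time stands still between calls to the robot, and variables do not carry over. Pictures are saved under pics/ and viewed, and the job is handed in when it is done.

Besides the shell and the picture viewer there is one more tool, called after "Request:" as name(argument=value, ...), one argument or row to a line, values as JSON. carry_out: Moves the arm, as the interface text tells. Its arguments: {"type":"object","properties":{"commands":{"type":"array"},"squeeze":{"type":"number"}},"required":["commands"]}

```bash
mkdir -p pics; ls; python3 - <<'E'
from station import r
import cv2,json
for n in("scene","top"):
    d=r.get_image(n); cv2.imwrite(f"pics/{n}0.png",d["frame"])
    print(n,d["fx"],d["fy"],d["cx"],d["cy"],d["R"],d["t"])
print(r.read_state())
E
```

```text
pics
scene 508.3349690060137 508.3349690060137 318.47975768651077 187.87875640253816 [[-0.39117714  0.92014588 -0.01766344]
 [ 0.687452    0.27938507 -0.67033852]
 [-0.61187433 -0.27436387 -0.74184518]] [ 0.25822592 -0.22021314  1.72382656]
top 474.43229840648445 474.43229840648445 317.2755416343822 199.4603883779656 [[-0.01790517 -0.99960326 -0.02174209]
 [-0.98267556  0.02160563 -0.1840705 ]
 [ 0.18446723  0.0180696  -0.98267255]] [-0.05819478  0.46100721  1.65146216]
{'clock': 0.1, 'joint_positions': array([-1.3468679 ,  0.38416381,  0.01635007,  1.37103793, -0.00627905,
        1.38818946, -0.04649935]), 'joint_vel': array([-9.30527063e-04, -2.39911743e-03, -6.56751404e-04, -2.30538913e-03,
        6.14494040e-04, -3.00177872e-05, -1.39762827e-03]), 'joint_efforts': array([ 3.83541832e-03, -6.29133296e+01,  8.47947020e-01, -3.72761464e+01,
        1.67385628e-02,  1.02448903e-02, -4.57764429e-05]), 'eef_pos': array([0.17666158, 0.59909372, 0.25537761]), 'orientation': array([ 0.56668944,  0.42294346, -0.4239185 , -0.56592845]), 'force': array([ 0.11446077, -0.35791565,  0.09457203]), 'torque': array([ 0.01407372, -0.01529652, -0.00034767]), 'width': 0.085607286836171}
```

View pics/scene0.png

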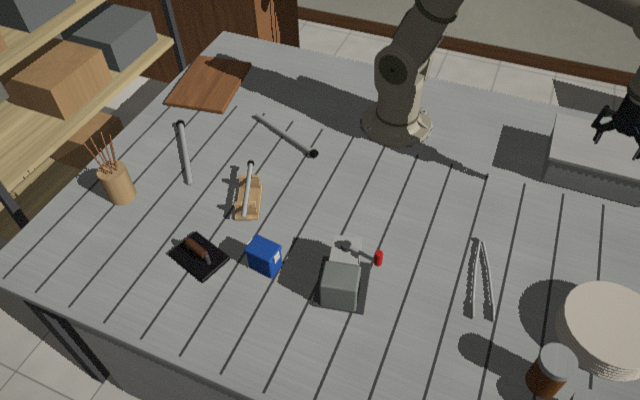

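View pics/top0.png

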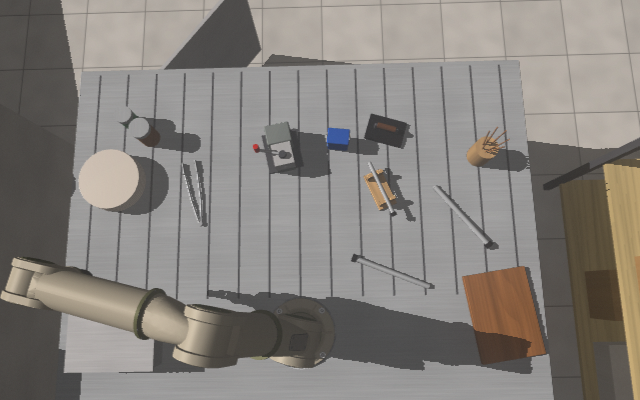

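```bash
python3 - <<'E'
import cv2
a=cv2.imread("pics/top0.png");s=cv2.imread("pics/scene0.png")
def c(im,x0,y0,x1,y1,k,n): cv2.imwrite("pics/"+n,cv2.resize(im[y0:y1,x0:x1],None,fx=k,fy=k,interpolation=cv2.INTER_CUBIC))
c(a,350,155,410,220,9,"c1.png");c(a,240,110,320,185,8,"c2.png")
c(s,220,150,280,230,7,"c3.png");c(s,300,225,395,320,6,"c4.png")
E
```

```text
(no output)
```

View pics/c1.png

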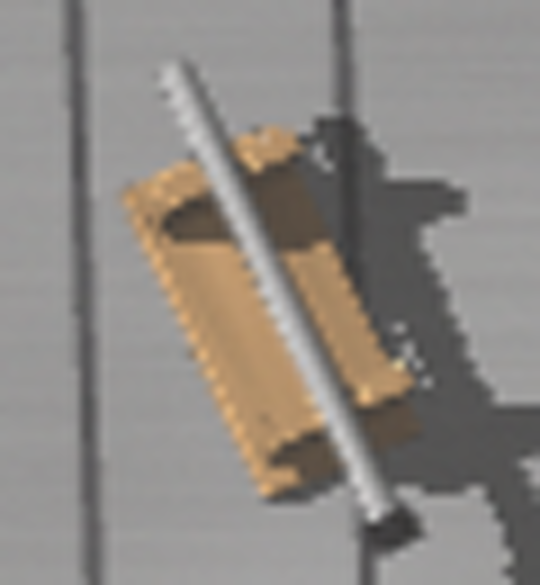

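View pics/c2.png

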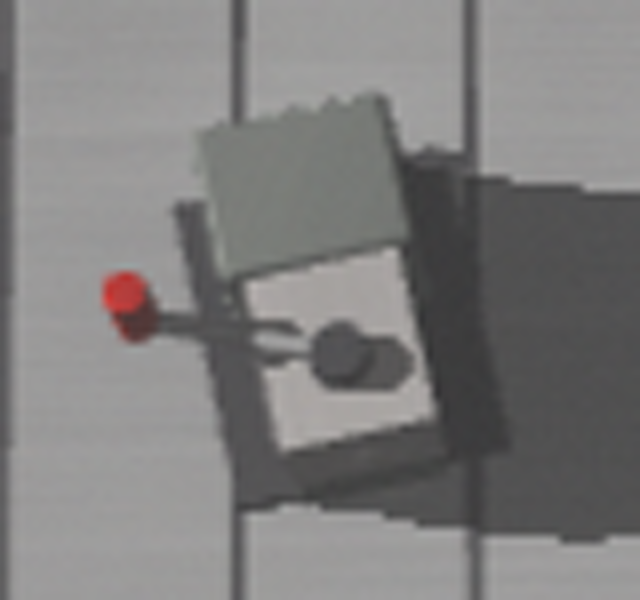

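View pics/c3.png

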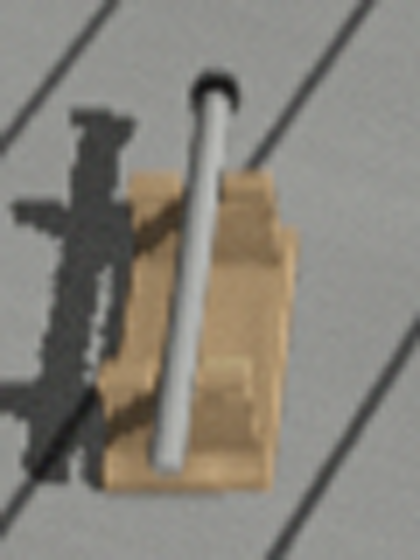

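View pics/c4.png

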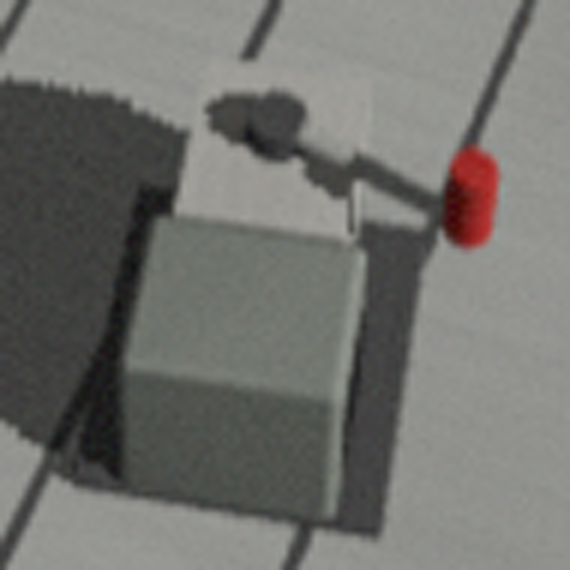

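```bash
cat > h.py <<'E'
import numpy as np
C={'scene':(508.335,318.480,187.879,np.array([[-0.39117714,0.92014588,-0.01766344],[0.687452,0.27938507,-0.67033852],[-0.61187433,-0.27436387,-0.74184518]]),np.array([0.25822592,-0.22021314,1.72382656])),
'top':(474.432,317.2755,199.4604,np.array([[-0.01790517,-0.99960326,-0.02174209],[-0.98267556,0.02160563,-0.1840705],[0.18446723,0.0180696,-0.98267255]]),np.array([-0.05819478,0.46100721,1.65146216]))}
def proj(n,X):
    f,cx,cy,R,t=C[n]; p=R@np.asarray(X,float)+t
    return np.array([f*p[0]/p[2]+cx,f*p[1]/p[2]+cy])
def inv(n,uv,z):
    f,cx,cy,R,t=C[n]; d=R.T@np.array([(uv[0]-cx)/f,(uv[1]-cy)/f,1]); o=-R.T@t
    return o+d*(z-o[2])/d[2]
def cr(uv,k,o): return ((uv[0]+.5)/k-.5+o[0],(uv[1]+.5)/k-.5+o[1])
E
python3 - <<'E'
from h import *
from scipy.optimize import least_squares
T=lambda u:('top',cr(u,8,(240,110)));S=lambda u:('scene',cr(u,6,(300,225)))
pts=[((154,45,104),T((200,133))),((154,-45,104),T((380,95))),((80,-45,104),T((408,243))),((80,45,104),T((228,278))),
((0,35,102),T((283,453))),((0,-35,102),T((438,420))),
((80,-45,104),S((160,215))),((80,45,104),S((365,250))),((154,45,104),S((335,400))),((154,-45,104),S((128,372))),((0,-35,102),S((205,65))),((0,35,102),S((372,75)))]
def W(p,l):
    l=np.array(l)/1000; c,s=np.cos(p[2]),np.sin(p[2]); return np.array([p[0]+c*l[0]-s*l[1],p[1]+s*l[0]+c*l[1],l[2]])
for sel in('top','scene','both'):
    P=[x for x in pts if sel=='both' or x[1][0]==sel]
    f=lambda p:np.concatenate([proj(n,W(p,l))-uv for l,(n,uv) in P])
    o=least_squares(f,[.6,.1,.1],loss='soft_l1'); print(sel,o.x,np.degrees(o.x[2]));
print(f(o.x).reshape(-1,2).round(2))
ch=o.x
k1=inv('top',cr((126,292),8,(240,110)),.152);k2=inv('scene',cr((473,160),6,(300,225)),.152)
pv=W(ch,(35,0,130));print('knob',k1,k2,'pivot',pv)
for k in(k1,k2): d=k-pv;print(np.hypot(d[0],d[1]),np.degrees(np.arctan2(d[1],d[0])-ch[2])-65)
# rod
T=lambda u:('top',cr(u,9,(350,155)));S=lambda u:('scene',cr(u,7,(220,150)))
for nm,q in {'nose':(T((173,70)),S((166,463))),'knobend':(T((397,537)),S((214,82))),'junction':(T((377,508)),S((212,100)))}.items():
    for n,uv in q: print(nm,n,inv(n,uv,.055))
# cradle corners upright tops z=58? base corners
print('cr', [inv('top',cr(u,9,(350,155)),z).round(4) for u,z in(((125,195),.058),((290,130),.058),((410,383),.058),((265,495),.058))])
E
```

```text
top [0.57618043 0.04372089 0.2008863 ] 11.50993737129692
scene [0.57964809 0.04734591 0.2299316 ] 13.174110085988053
both [0.57822907 0.04613076 0.21382534] 12.25128943872872
[[-2.52 -0.59]
 [-0.32 -1.57]
 [ 0.76 -0.66]
 [-1.65  0.77]
 [-0.85 -0.19]
 [-0.72 -0.63]
 [-2.21 -1.17]
 [ 0.46 -1.52]
 [ 1.22  0.11]
 [-2.59 -1.22]
 [-0.14 -1.17]
 [-0.48  1.06]]
knob [0.62934565 0.13895794 0.152     ] [0.62679586 0.14108662 0.152     ] pivot [0.612432   0.05355774 0.13      ]
0.08705897508171762 1.5461544197435302
0.08869962928067561 3.429290707090601
nose top [ 0.58872449 -0.25473084  0.055     ]
nose scene [ 0.587948   -0.25354118  0.055     ]
knobend top [ 0.39875558 -0.33474265  0.055     ]
knobend scene [ 0.39387678 -0.33629263  0.055     ]
junction top [ 0.41036557 -0.32750447  0.055     ]
junction scene [ 0.40388517 -0.33189975  0.055     ]
cr [array([ 0.5373, -0.2336,  0.058 ]), array([ 0.5623, -0.2998,  0.058 ]), array([ 0.4592, -0.3423,  0.058 ]), array([ 0.416 , -0.2838,  0.058 ])]
```

```bash
cat > fit.py <<'E'
from h import *
import cv2
from scipy.optimize import least_squares
T=lambda u:('top',cr(u,8,(240,110)));S=lambda u:('scene',cr(u,6,(300,225)))
pts=[((154,45,104),T((200,133))),((154,-45,104),T((380,95))),((80,-45,104),T((408,243))),((80,45,104),T((228,278))),
((0,35,102),T((283,453))),((0,-35,102),T((438,420))),
((80,-45,104),S((160,215))),((80,45,104),S((365,250))),((154,45,104),S((335,400))),((154,-45,104),S((128,372))),((0,-35,102),S((205,65))),((0,35,102),S((372,75)))]
def W(p,l):
    l=np.array(l,float)/1000; c,s=np.cos(p[2]),np.sin(p[2]); return np.array([p[0]+c*l[0]-s*l[1],p[1]+s*l[0]+c*l[1],l[2]])
def adj(l,i):
    l=np.array(l,float)
    if l[2]==104: l[1]-=np.sign(l[1])*i; l[0]+= i*(1 if l[0]==80 else -1)
    return l
def fit(P):
    f=lambda p:np.concatenate([proj(n,W(p,adj(l,p[3])))-uv for l,(n,uv) in P])
    o=least_squares(f,[.6,.1,.1,3],loss='soft_l1',f_scale=.7); return o.x,f(o.x).reshape(-1,2)
if __name__=='__main__':
    for sel in('top','scene','both'):
        P=[x for x in pts if sel=='both' or x[1][0]==sel]
        p,res=fit(P); print(sel,p,np.degrees(p[2]))
    print(res.round(2))
    for n,(x0,y0,x1,y1),k in(('top',(240,110,320,185),8),('scene',(300,225,395,320),6)):
        im=cv2.imread(f'pics/{n}0.png')[y0:y1,x0:x1]; im=cv2.resize(im,None,fx=k,fy=k,interpolation=cv2.INTER_CUBIC)
        for L in ([(0,35,102),(0,-35,102),(80,-35,102),(80,35,102)],[(80,45,104),(80,-45,104),(154,-45,104),(154,45,104)],[(0,35,8),(0,-35,8)],[(154,45,8),(154,-45,8)],[(35,0,130),tuple(np.array([35,0,130])+[90*np.cos(np.radians(67)),90*np.sin(np.radians(67)),0])]):
            q=np.array([(proj(n,W(p,l))-[x0,y0]+.5)*k-.5 for l in L]); cv2.polylines(im,[q.round().astype(int).reshape(-1,1,2)],True,(0,255,0),1)
        cv2.imwrite(f'pics/ov_{n}.png',im)
E
python3 fit.py
```

```text
top [0.57628761 0.04403777 0.1999     3.53209498] 11.453426260675196
scene [0.58003429 0.04779566 0.22426371 2.71147407] 12.84936428224401
both [0.57774315 0.04644774 0.21321931 3.13089797] 12.216566791753147
[[-1.54  0.15]
 [-1.04 -0.42]
 [-0.38 -1.14]
 [-1.04 -0.14]
 [-0.94 -0.06]
 [-0.8  -0.49]
 [-1.   -0.05]
 [-0.83 -0.74]
 [ 0.22 -1.39]
 [-0.85 -2.3 ]
 [ 0.05 -1.28]
 [-0.3   0.96]]
```

```bash
python3 -c "
import cv2,numpy as np
a=cv2.imread('pics/ov_top.png');b=cv2.imread('pics/ov_scene.png')
h=max(a.shape[0],b.shape[0]);im=np.zeros((h,a.shape[1]+b.shape[1],3),np.uint8);im[:a.shape[0],:a.shape[1]]=a;im[:b.shape[0],a.shape[1]:]=b
s=800/im.shape[1];print(im.shape)
cv2.imwrite('pics/ov.png',cv2.resize(im,None,fx=s,fy=s,interpolation=cv2.INTER_AREA))"
```

```text
(600, 1210, 3)
```

View pics/ov_top.png

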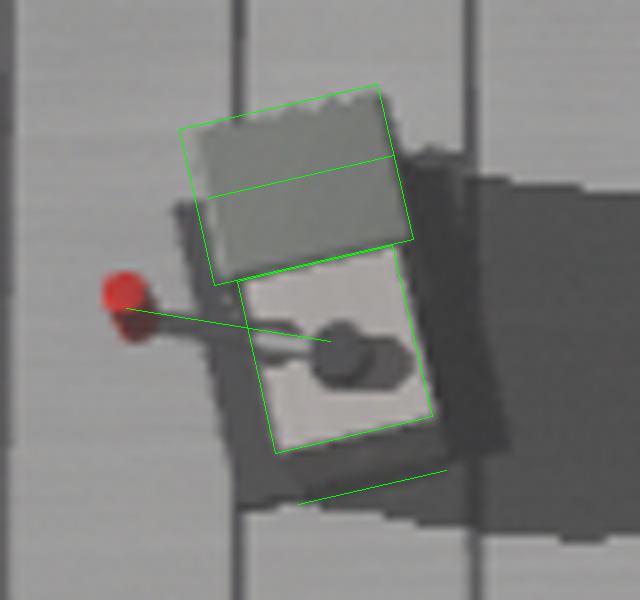

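View pics/ov_scene.png

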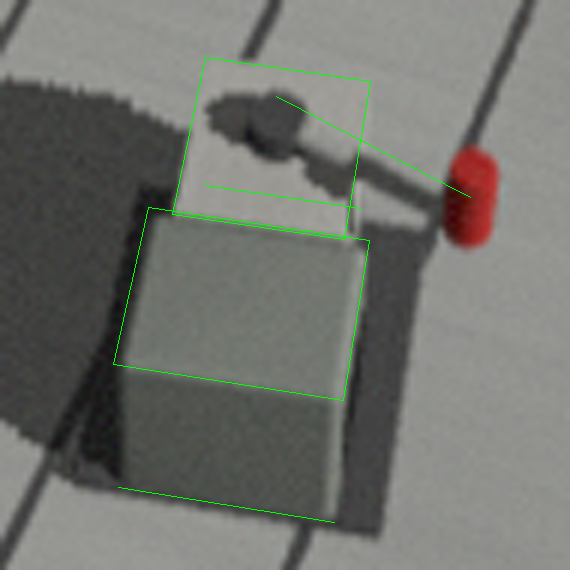

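```bash
cat >> h.py <<'E'
from scipy.spatial.transform import Rotation as Ro
def plan(pos,q,wps,n):
    """from pos,q to wps list of (xyz, tool-x yaw deg), down pose; shift in pre-turn frame; prints rows"""
    R=Ro.from_quat(q); p=np.array(pos,float)
    for (t,yaw),k in zip(wps,n):
        t=np.array(t,float); x=np.array([np.cos(np.radians(yaw)),np.sin(np.radians(yaw)),0]); y=np.array([0,0,-1.]); Rt=Ro.from_matrix(np.c_[x,y,np.cross(x,y)])
        rv=(R.inv()*Rt).as_rotvec(); p0=p.copy()
        for i in range(k):
            d=(t-p0)/k; s=R.inv().apply(d)*100
            # pre-turn frame
            print([*(np.degrees(rv)/k).round(2).tolist(),*s.round(2).tolist()])
            R=R*Ro.from_rotvec(rv/k); p=p+d
        print('--')
E
python3 - <<'E'
from h import *
from station import r
s=r.read_state();R=Ro.from_quat(s['orientation']).as_matrix();print(R.round(3)); 
print('x yaw',np.degrees(np.arctan2(R[1,0],R[0,0])),'clock',s['clock'])
E
```

```text
[[ 0.283 -0.    -0.959]
 [ 0.959 -0.002  0.283]
 [-0.002 -1.    -0.   ]]
x yaw 73.57115933312974 clock 0.1
```

Request:
carry_out(
  commands=[
    [0,5.5,0,0.15,0,-6,8.54],
    [0,5.5,0,0.15,0,-6,8.54],
    [0,5.5,0,0.15,0,-6,8.54],
    [0,5.5,0,0.15,0,-6,8.54],
    [0,5.5,0,0.15,0,-6,8.54],
  ],
  squeeze=60,
)

```text
clock: 0.72
eef_pos: [0.4454, 0.4679, 0.2556]
orientation: [0.651, 0.275, -0.276, -0.651]
force: [0.1, 0.7, 0.4]
width: 0.0855
```

Request:
carry_out(
  commands=[
    [0,5.5,0,-0.1,0,-6.1,8.54],
    [0,5.5,0,-0.1,0,-6.1,8.54],
    [0,5.5,0,-0.1,0,-6.1,8.54],
    [0,5.5,0,-0.1,0,-6.1,8.54],
    [0,5.5,0,-0.1,0,-6.1,8.54],
  ],
)

```text
clock: 1.35
eef_pos: [0.6142, 0.2172, 0.2556]
orientation: [0.698, 0.113, -0.113, -0.698]
force: [-0.4, 0.6, 0.3]
width: 0.0855
```

Request:
carry_out(
  commands=[
    [0,8,0,-0.1,0,-6.1,8.54],
    [0,8,0,-0.2,0,-6.1,8.54],
    [0,8,0,-0.3,0,-6.1,8.54],
    [0,8,0,-0.4,0,-6.1,8.54],
    [0,8,0,-0.5,0,-6,8.54],
  ],
)

```text
clock: 1.98
eef_pos: [0.6119, -0.0803, 0.2556]
orientation: [0.695, -0.133, 0.133, -0.694]
force: [1.1, -1.2, 0.9]
width: 0.0855
```

```bash
python3 - <<'E'
from h import *
from station import r
s=r.read_state();R=Ro.from_quat(s['orientation']).as_matrix()
print(s['eef_pos'],np.degrees(np.arctan2(R[1,0],R[0,0])),R.round(3)[2],s['joint_positions'].round(2))
plan(s['eef_pos'],s['orientation'],[((.496,-.2925,.20),-67.4)],[5])
E
```

```text
[ 0.61186766 -0.08031055  0.25563718] -21.719426951915484 [-0.001 -1.    -0.001] [-0.36  0.41  0.62  1.42 -0.24  1.39 -0.12]
[0.01, 9.14, -0.0, -0.58, 1.12, -4.8]
[0.01, 9.14, -0.0, 0.19, 1.12, -4.83]
[0.01, 9.14, -0.0, 0.95, 1.11, -4.74]
[0.01, 9.14, -0.0, 1.69, 1.11, -4.53]
[0.01, 9.14, -0.0, 2.39, 1.11, -4.2]
--
```

Request:
carry_out(
  commands=[
    [0,9.1,0,-0.6,1.1,-4.8,8.54],
    [0,9.1,0,0.2,1.1,-4.8,8.54],
    [0,9.1,0,0.95,1.1,-4.7,8.54],
    [0,9.1,0,1.7,1.1,-4.5,8.54],
    [0,9.1,0,2.4,1.1,-4.2,8.54],
  ],
)

```text
clock: 2.6
eef_pos: [0.4977, -0.2913, 0.2007]
orientation: [-0.589, 0.392, -0.391, 0.589]
force: [0.5, -0.6, 0.1]
width: 0.0855
```

Request:
carry_out(
  commands=[
    [0,0,0,0,0,0,8.54],
  ],
)

```text
clock: 2.72
eef_pos: [0.4949, -0.2946, 0.2006]
orientation: [0.589, -0.393, 0.392, -0.587]
force: [-0.1, 0.6, -0.3]
width: 0.0856
```

```bash
python3 - <<'E'
from h import *
from station import r
import cv2
s=r.read_state();R=Ro.from_quat(s['orientation']).as_matrix()
print(s['eef_pos'],np.degrees(np.arctan2(R[1,0],R[0,0])),R.round(3)[2],s['joint_positions'].round(2))
plan(s['eef_pos'],s['orientation'],[((.496,-.2925,.061),-67.4)],[5])
a=r.get_image('scene')['frame'];b=r.get_image('top')['frame']
c=lambda im,x0,y0,x1,y1:cv2.resize(im[y0:y1,x0:x1],(400,400),interpolation=cv2.INTER_CUBIC)
cv2.imwrite('pics/g1.png',np.hstack([c(a,190,80,310,230),c(b,320,100,440,220)]))
E
```

```text
[ 0.49493185 -0.29455204  0.20056947] -67.49169762455432 [ 0.    -1.    -0.003] [-0.16  0.4   0.84  1.62 -0.31  1.26 -0.44]
[0.03, -0.02, 0.0, -0.03, 2.79, 0.04]
[0.03, -0.02, 0.0, -0.03, 2.79, 0.04]
[0.03, -0.02, 0.0, -0.03, 2.79, 0.04]
[0.03, -0.02, 0.0, -0.03, 2.79, 0.04]
[0.03, -0.02, 0.0, -0.03, 2.79, 0.04]
--
```

View pics/g1.png

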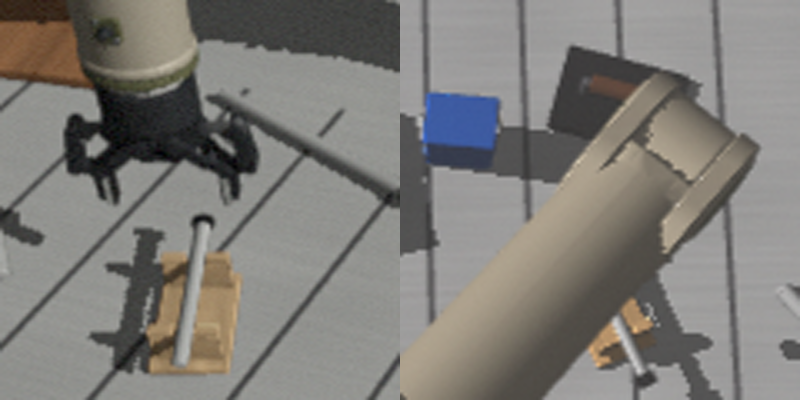

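Request:
carry_out(
  commands=[
    [0,0,0,0,3,0,8.54],
    [0,0,0,0,3,0,8.54],
    [0,0,0,0,3,0,7],
    [0,0,0,0,3,0,6],
    [0,0,0,0,1.9,0,5],
  ],
)

```text
clock: 3.45
eef_pos: [0.4993, -0.2884, 0.0608]
orientation: [-0.59, 0.389, -0.388, 0.591]
force: [-0.0, 0.4, -0.2]
width: 0.0499
```

Request:
carry_out(
  commands=[
    [0,0,0,0,0,0,4],
    [0,0,0,0,0,0,3],
    [0,0,0,0,0,0,2],
    [0,0,0,0,0,0,1],
    [0,0,0,0,0,0,0.5],
  ],
)

```text
clock: 4.08
eef_pos: [0.4999, -0.2925, 0.064]
orientation: [0.59, -0.388, 0.392, -0.589]
force: [3.3, -5.0, 0.5]
width: 0.0116
```

Request:
carry_out(
  commands=[
    [0,0,0,0,0,0,0.5],
    [0,0,0,0,0,0,0.5],
  ],
)

```text
clock: 4.32
eef_pos: [0.4999, -0.2925, 0.064]
orientation: [0.59, -0.388, 0.392, -0.589]
force: [3.1, -4.6, 1.0]
width: 0.012
```

```bash
python3 - <<'E'
from h import *
from station import r
import cv2
s=r.read_state();print(s['force'],s['torque'],s['width'])
R=Ro.from_quat(s['orientation']).as_matrix();print(R.round(3))
a=r.get_image('scene')['frame']
cv2.imwrite('pics/g2.png',cv2.resize(a[100:250,170:330],None,fx=5,fy=5)[:600,:800])
E
```

```text
[ 3.14566967 -4.63320051  0.97011045] [-1.03461247 -0.63856822 -0.08119949] 0.011980884676544751
[[ 0.391  0.004  0.92 ]
 [-0.92  -0.004  0.391]
 [ 0.005 -1.     0.002]]
```

View pics/g2.png

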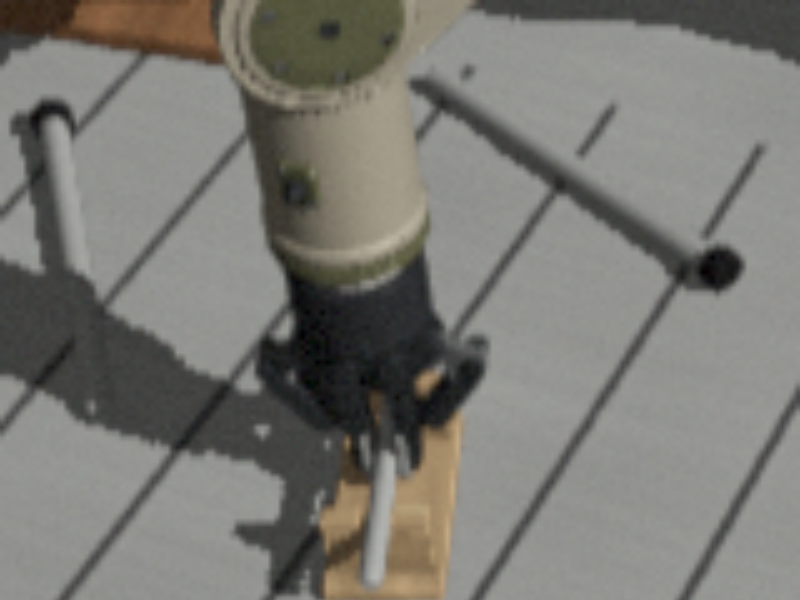

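Request:
carry_out(
  commands=[
    [0,0,0,0,-0.5,0,0.5],
    [0,0,0,0,-1,0,0.5],
    [0,0,0,0,-2,0,0.5],
    [0,0,0,0,-2,0,0.5],
    [0,0,0,0,-1.5,0,0.5],
  ],
)

```text
clock: 5.0
eef_pos: [0.4991, -0.2906, 0.1344]
orientation: [-0.59, 0.389, -0.39, 0.59]
force: [-0.2, -0.6, -2.8]
width: 0.0119
```

Request:
carry_out(
  commands=[
    [0,0,0,0,0,0,0.5],
  ],
)

```text
clock: 5.12
eef_pos: [0.4995, -0.2908, 0.134]
orientation: [-0.59, 0.389, -0.391, 0.59]
force: [0.7, -0.3, -3.1]
width: 0.0119
```

```bash
python3 - <<'E'
from h import *
from station import r
import cv2
s=r.read_state();print(s['force'],s['torque'],s['width'])
R=Ro.from_quat(s['orientation']).as_matrix();print(s['eef_pos'],R.round(3))
plan(s['eef_pos'],s['orientation'],[((.455,.019,.131),-77.8)],[8])
a=r.get_image('scene')['frame']
cv2.imwrite('pics/g3.png',cv2.resize(a[100:250,170:330],None,fx=5,fy=5)[:600,:800])
print('tin?',inv('top',(338,131),.088),inv('top',(338,150),.0))
E
```

```text
[ 0.71327383 -0.33831654 -3.071675  ] [ 0.01988022 -0.03392929  0.00863626] 0.011947973286728293
[ 0.49945846 -0.29077091  0.13403832] [[ 0.392  0.003  0.92 ]
 [-0.92  -0.001  0.392]
 [ 0.002 -1.     0.002]]
[-0.02, 1.36, 0.01, -3.78, 0.03, 1.01]
[-0.02, 1.36, 0.01, -3.8, 0.03, 0.92]
[-0.02, 1.36, 0.01, -3.82, 0.03, 0.83]
[-0.02, 1.36, 0.01, -3.84, 0.03, 0.74]
[-0.02, 1.36, 0.01, -3.86, 0.04, 0.64]
[-0.02, 1.36, 0.01, -3.87, 0.04, 0.55]
[-0.02, 1.36, 0.01, -3.88, 0.04, 0.46]
[-0.02, 1.36, 0.01, -3.89, 0.04, 0.37]
--
tin? [ 0.69774946 -0.14652933  0.088     ] [ 0.65360941 -0.1472472   0.        ]
```

View pics/g3.png

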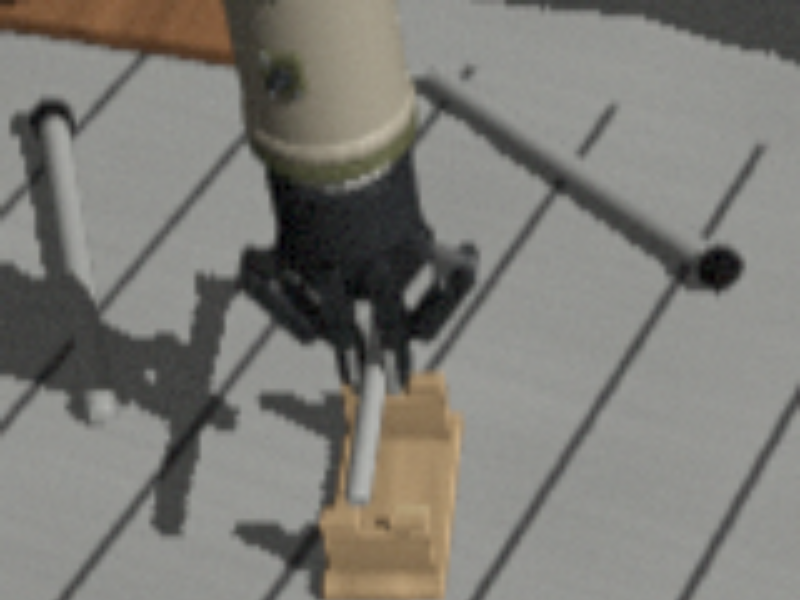

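Request:
carry_out(
  commands=[
    [0,1.4,0,-3.8,0,1.0,0.5],
    [0,1.4,0,-3.8,0,0.9,0.5],
    [0,1.4,0,-3.8,0,0.8,0.5],
    [0,1.4,0,-3.8,0,0.7,0.5],
    [0,1.4,0,-3.8,0,0.6,0.5],
  ],
)

```text
clock: 5.8
eef_pos: [0.4694, -0.0967, 0.1316]
orientation: [0.565, -0.426, 0.425, -0.565]
force: [1.4, -0.9, -3.4]
width: 0.012
```

Request:
carry_out(
  commands=[
    [0,1.4,0,-3.8,0,0.5,0.5],
    [0,1.4,0,-3.8,0,0.5,0.5],
    [0,1,0,-3.8,0,0.4,0.5],
    [0,0,0,0,2,0,0.5],
    [0,0,0,0,2,0,0.5],
  ],
)

```text
clock: 6.42
eef_pos: [0.4544, 0.0165, 0.0913]
orientation: [0.551, -0.443, 0.443, -0.551]
force: [0.1, 0.7, -3.1]
width: 0.0121
```

Request:
carry_out(
  commands=[
    [0,0,0,0,0,0,0.5],
    [0,0,0,0,0,0,0.5],
  ],
)

```text
clock: 6.68
eef_pos: [0.455, 0.0153, 0.0926]
orientation: [0.551, -0.444, 0.444, -0.55]
force: [-0.6, 0.0, -2.6]
width: 0.0122
```

```bash
cat > look.py <<'E'
import sys
from h import *
from station import r
import cv2
s=r.read_state();print(s['clock'],s['force'],s['torque'],s['width'])
R=Ro.from_quat(s['orientation']).as_matrix();print(s['eef_pos'],R.round(4).tolist(),'zyaw',np.degrees(np.arctan2(R[1,2],R[0,2])))
for n in('scene','top'):
    a=r.get_image(n)['frame']; cv2.imwrite(f'pics/{sys.argv[1]}_{n}_full.png',a)
    (x0,y0,x1,y1)=(290,190,400,290) if n=='scene' else (240,110,330,230)
    k=7 if n=='scene' else 5
    cv2.imwrite(f'pics/{sys.argv[1]}_{n}.png',cv2.resize(a[y0:y1,x0:x1],None,fx=k,fy=k,interpolation=cv2.INTER_CUBIC)[:600])
E
python3 look.py p1
```

```text
6.675 [-0.64579777  0.04271616 -2.58268751] [-0.03160696 -0.03894959  0.02311003] 0.012171920091559978
[0.45501834 0.01534747 0.09257694] [[0.212, -0.0002, 0.9773], [-0.9773, -0.0004, 0.212], [0.0004, -1.0, -0.0003]] zyaw 12.23849251111349
```

View pics/p1_scene.png

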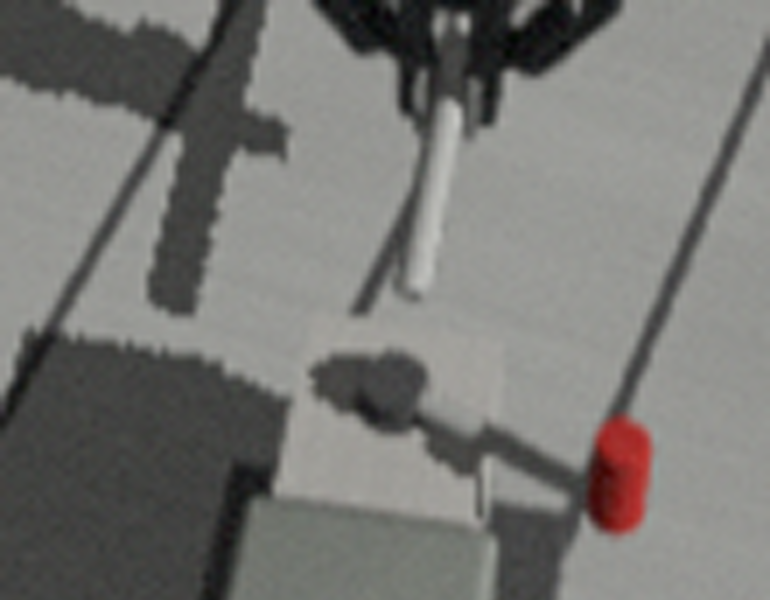

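View pics/p1_top.png

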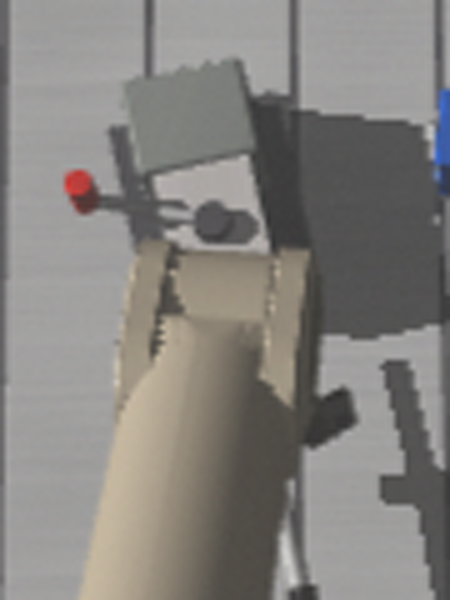

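```bash
cat > rodline.py <<'E'
import sys,cv2
from h import *
from fit import W,fit,pts
from scipy.optimize import least_squares
# scene mouth with yaw fixed
im=cv2.cvtColor(cv2.imread(sys.argv[1]),cv2.COLOR_BGR2GRAY).astype(float); zr=float(sys.argv[2])
y0,y1,xa,xb=[int(v) for v in sys.argv[3:7]]
for y in range(y0,y1): print(y,im[y,xa:xb].astype(int).tolist())
p=fit([x for x in pts if x[1][0]=='scene'])[0]; print('scene fit',p)
for yaw in(.2132,.2243):
    P=[x for x in pts if x[1][0]=='scene']
    from fit import adj
    f=lambda q:np.concatenate([proj(n,W([q[0],q[1],yaw],adj(l,q[2])))-uv for l,(n,uv) in P])
    o=least_squares(f,[.58,.05,3],loss='soft_l1',f_scale=.7).x
    for x in(-125,-100,-75,-50,-25): print(yaw,o.round(4),x,proj('scene',W([o[0],o[1],yaw],(x,0,zr*1000))).round(2))
E
python3 rodline.py pics/p1_scene_full.png .0836 202 234 344 362
```

```text
202 [152, 150, 121, 42, 35, 96, 99, 45, 52, 58, 64, 66, 57, 102, 93, 36, 32, 86]
203 [153, 149, 124, 41, 35, 103, 100, 48, 57, 73, 72, 63, 64, 101, 82, 26, 34, 88]
204 [153, 150, 125, 40, 36, 99, 100, 52, 82, 121, 144, 88, 66, 95, 78, 38, 49, 114]
205 [151, 150, 138, 57, 33, 80, 90, 54, 104, 150, 176, 161, 81, 99, 82, 37, 54, 131]
206 [147, 150, 149, 106, 77, 60, 67, 61, 114, 152, 180, 183, 91, 98, 78, 36, 65, 143]
207 [148, 148, 153, 142, 134, 74, 58, 71, 122, 159, 181, 186, 99, 94, 77, 49, 92, 155]
208 [146, 149, 149, 149, 147, 90, 74, 84, 135, 166, 182, 170, 94, 99, 126, 132, 139, 155]
209 [150, 150, 150, 149, 150, 131, 82, 89, 140, 168, 182, 161, 109, 111, 148, 153, 153, 154]
210 [151, 149, 147, 151, 151, 144, 94, 107, 147, 174, 186, 161, 137, 139, 152, 156, 155, 153]
211 [152, 151, 148, 151, 154, 148, 84, 110, 152, 177, 183, 155, 147, 153, 154, 153, 154, 156]
212 [148, 150, 150, 150, 151, 134, 82, 124, 160, 178, 178, 153, 152, 153, 149, 151, 150, 153]
213 [149, 150, 148, 146, 149, 115, 87, 134, 166, 180, 175, 153, 150, 152, 151, 149, 149, 152]
214 [152, 148, 148, 152, 149, 101, 
[... 1685 characters left out ...]
 151, 150, 149, 150, 148, 152, 153, 153, 154]
233 [153, 157, 153, 149, 139, 140, 147, 154, 155, 155, 151, 152, 149, 151, 150, 149, 150, 153]
scene fit [0.58003429 0.04779566 0.22426371 2.71147407]
0.2132 [0.5798 0.0484 2.7742] -125 [354.68 204.31]
0.2132 [0.5798 0.0484 2.7742] -100 [353.37 211.34]
0.2132 [0.5798 0.0484 2.7742] -75 [352.02 218.55]
0.2132 [0.5798 0.0484 2.7742] -50 [350.63 225.93]
0.2132 [0.5798 0.0484 2.7742] -25 [349.22 233.5 ]
0.2243 [0.58   0.0478 2.7111] -125 [353.92 204.24]
0.2243 [0.58   0.0478 2.7111] -100 [352.69 211.29]
0.2243 [0.58   0.0478 2.7111] -75 [351.44 218.5 ]
0.2243 [0.58   0.0478 2.7111] -50 [350.15 225.9 ]
0.2243 [0.58   0.0478 2.7111] -25 [348.84 233.48]
```

Request:
carry_out(
  commands=[
    [0,0,0,-0.19,0.65,0,0.5],
    [0,0,0,-0.19,0.7,0,0.5],
    [0,0,0,0,0,0,0.5],
    [0,0,0,0,0,0,0.5],
  ],
)

```text
clock: 7.28
eef_pos: [0.4541, 0.0193, 0.0787]
orientation: [0.551, -0.444, 0.444, -0.55]
force: [-0.5, -0.1, -3.1]
width: 0.012
```

```bash
python3 look.py p2; python3 rodline.py pics/p2_scene_full.png .070 206 242 342 360; python3 -c "
from h import *
print(inv('scene',(348.9,231),.0836))"
```

```text
7.275 [-0.46008134 -0.1350542  -3.07937786] [-0.02979113 -0.0326918  -0.03234792] 0.01198609499273503
[0.45409541 0.01928547 0.07872705] [[0.2125, -0.0003, 0.9772], [-0.9772, -0.0003, 0.2125], [0.0002, -1.0, -0.0003]] zyaw 12.270515091108368
206 [149, 149, 149, 150, 154, 151, 53, 24, 68, 99, 50, 55, 72, 72, 61, 49, 101, 114]
207 [147, 149, 149, 151, 152, 151, 56, 20, 65, 99, 56, 68, 110, 136, 87, 59, 101, 99]
208 [151, 149, 147, 151, 149, 149, 57, 27, 74, 101, 55, 80, 134, 164, 159, 82, 98, 85]
209 [149, 147, 150, 150, 148, 148, 85, 47, 69, 78, 55, 89, 138, 171, 183, 111, 98, 90]
210 [149, 149, 149, 150, 151, 150, 133, 129, 78, 64, 58, 102, 146, 174, 183, 111, 96, 94]
211 [147, 149, 151, 152, 150, 153, 154, 147, 92, 66, 65, 116, 154, 177, 184, 90, 100, 101]
212 [148, 149, 147, 149, 149, 149, 147, 154, 118, 68, 67, 126, 159, 179, 187, 95, 103, 127]
213 [149, 148, 148, 147, 150, 148, 150, 151, 110, 69, 80, 133, 163, 179, 182, 137, 139, 149]
214 [150, 148, 150, 149, 150, 150, 152, 138, 84, 65, 88, 141, 167, 181, 169, 152, 149, 151]
215 [153, 151, 149, 149, 149, 148, 147, 112, 77, 58, 10
[... 2332 characters left out ...]
1, 157, 159, 160]
241 [74, 95, 77, 69, 70, 70, 85, 110, 138, 160, 158, 162, 159, 159, 157, 159, 163, 161]
scene fit [0.58003429 0.04779566 0.22426371 2.71147407]
0.2132 [0.5798 0.0484 2.7742] -125 [354.51 207.54]
0.2132 [0.5798 0.0484 2.7742] -100 [353.2  214.55]
0.2132 [0.5798 0.0484 2.7742] -75 [351.86 221.74]
0.2132 [0.5798 0.0484 2.7742] -50 [350.48 229.11]
0.2132 [0.5798 0.0484 2.7742] -25 [349.07 236.66]
0.2243 [0.58   0.0478 2.7111] -125 [353.75 207.47]
0.2243 [0.58   0.0478 2.7111] -100 [352.53 214.5 ]
0.2243 [0.58   0.0478 2.7111] -75 [351.28 221.7 ]
0.2243 [0.58   0.0478 2.7111] -50 [350.01 229.08]
0.2243 [0.58   0.0478 2.7111] -25 [348.7  236.64]
[0.54811503 0.03954629 0.0836    ]
```

View pics/p2_scene.png

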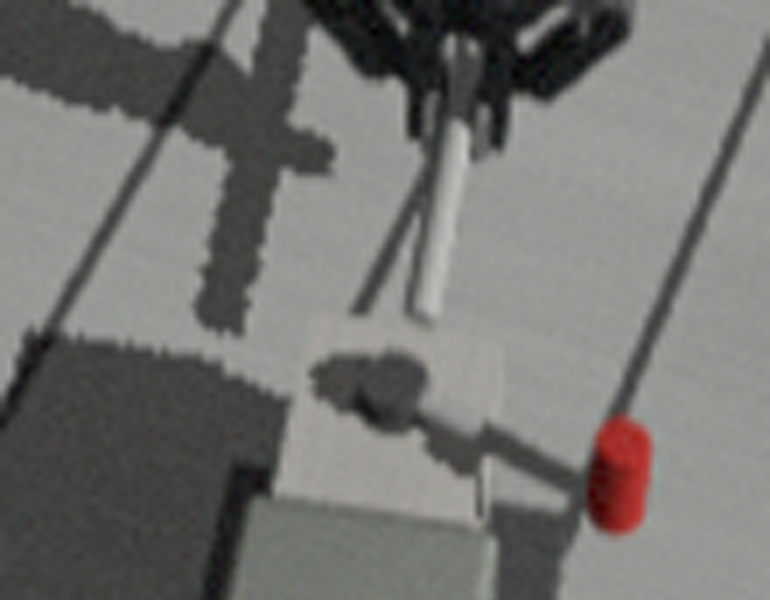

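Request:
carry_out(
  commands=[
    [0,0,0,0.03,0,0.6,0.5],
    [0,0,0,0,0,0.6,0.5],
    [0,0,0,0,0,0.6,0.5],
    [0,0,0,0,0,0.4,0.5],
    [0,0,0,0,0,0.2,0.5],
  ],
)

```text
clock: 8.0
eef_pos: [0.4779, 0.0241, 0.0787]
orientation: [0.551, -0.444, 0.444, -0.55]
force: [-0.4, 0.4, -3.3]
width: 0.0118
```

Request:
carry_out(
  commands=[
    [0,0,0,0,0,0.2,0.5],
    [0,0,0,0,0,0.2,0.5],
    [0,0,0,0,0,0.2,0.5],
  ],
)

```text
clock: 8.38
eef_pos: [0.4836, 0.0255, 0.0788]
orientation: [0.551, -0.444, 0.444, -0.551]
force: [-0.7, -0.0, -3.0]
width: 0.0117
```

```bash
cat > st.py <<'E'
from h import *
from station import r
s=r.read_state();R=Ro.from_quat(s['orientation']).as_matrix();d=np.array([.9773,.212,0]);n=np.array([-.212,.9773,0])
p=s['eef_pos'];q=p-np.array([.4541,.0193,.0787]);f=s['force']
print('t',s['clock'],'adv %.2f lat %.2f up %.2f mm'%tuple(1000*np.array([q@d,q@n,q[2]])),'F ax %.2f lat %.2f z %.2f'%(f@d,f@n,f[2]),'tq',s['torque'].round(3),'Rz',R[:,2].round(4))
E
python3 st.py; python3 look.py p3
```

```text
t 8.375 adv 30.10 lat -0.19 up 0.08 mm F ax -0.65 lat 0.11 z -3.03 tq [ 0.019 -0.03   0.041] Rz [ 9.771e-01  2.126e-01 -1.000e-04]
8.375 [-0.66246626 -0.02849676 -3.03208371] [ 0.01936362 -0.03001267  0.04133881] 0.011729685159620676
[0.48355912 0.02549911 0.07878395] [[0.2126, -0.0001, 0.9771], [-0.9771, 0.0, 0.2126], [-0.0001, -1.0, -0.0001]] zyaw 12.274589198980753
```

View pics/p3_scene.png

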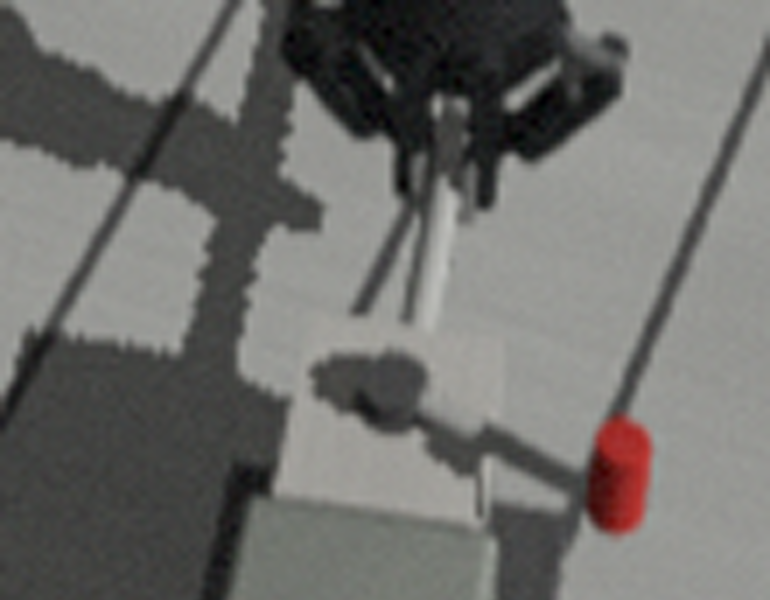

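Request:
carry_out(
  commands=[
    [0,0,0,0,0,0.15,0.5],
    [0,0,0,0,0,0.15,0.5],
    [0,0,0,0,0,0.15,0.5],
    [0,0,0,0,0,0.15,0.5],
  ],
)

```text
clock: 8.98
eef_pos: [0.4895, 0.0268, 0.0788]
orientation: [0.551, -0.444, 0.444, -0.551]
force: [-0.4, 0.3, -3.1]
width: 0.012
```

```bash
python3 st.py
```

```text
t 8.975 adv 36.15 lat -0.21 up 0.07 mm F ax -0.36 lat 0.41 z -3.11 tq [ 0.007 -0.024 -0.047] Rz [ 9.772e-01  2.125e-01 -1.000e-04]
```

Request:
carry_out(
  commands=[
    [0,0,0,0,0,0.15,0.5],
    [0,0,0,0,0,0.15,0.5],
    [0,0,0,0,0,0.15,0.5],
    [0,0,0,0,0,0.15,0.5],
  ],
)

```text
clock: 9.48
eef_pos: [0.4953, 0.028, 0.0788]
orientation: [0.551, -0.444, 0.444, -0.551]
force: [0.1, 0.1, -3.3]
width: 0.0118
```

```bash
python3 st.py
```

```text
t 9.475 adv 42.15 lat -0.24 up 0.07 mm F ax 0.07 lat 0.05 z -3.27 tq [ 0.002 -0.018 -0.014] Rz [ 9.772e-01  2.125e-01 -1.000e-04]
```

Request:
carry_out(
  commands=[
    [0,0,0,0,0,0.12,0.5],
    [0,0,0,0,0,0.12,0.5],
    [0,0,0,0,0,0.12,0.5],
    [0,0,0,0,0,0.12,0.5],
  ],
)

```text
clock: 9.98
eef_pos: [0.4994, 0.0286, 0.0785]
orientation: [0.551, -0.444, 0.444, -0.55]
force: [-2.8, -2.3, -3.1]
width: 0.0117
```

```bash
python3 st.py
```

```text
t 9.975 adv 46.22 lat -0.52 up -0.19 mm F ax -3.21 lat -1.62 z -3.13 tq [-0.516  0.719 -0.125] Rz [ 0.9773  0.2119 -0.0014]
```

Request:
carry_out(
  commands=[
    [0,0,0,0,0,0.12,0.5],
    [0,0,0,0,0,0.12,0.5],
    [0,0,0,0,0,0.12,0.5],
    [0,0,0,0,0,0.12,0.5],
  ],
)

```text
clock: 10.48
eef_pos: [0.5044, 0.0299, 0.0786]
orientation: [0.551, -0.444, 0.444, -0.55]
force: [-3.3, -2.1, -4.1]
width: 0.0122
```

```bash
python3 st.py
```

```text
t 10.475 adv 51.41 lat -0.29 up -0.08 mm F ax -3.70 lat -1.38 z -4.08 tq [-0.41   0.774 -0.081] Rz [ 9.772e-01  2.124e-01 -7.000e-04]
```

Request:
carry_out(
  commands=[
    [0,0,0,0.03,0.02,0.12,0.5],
    [0,0,0,0,0,0.12,0.5],
    [0,0,0,0,0,0.12,0.5],
    [0,0,0,0,0,0.12,0.5],
    [0,0,0,0,0,0.12,0.5],
  ],
)

```text
clock: 11.1
eef_pos: [0.5107, 0.031, 0.0786]
orientation: [0.551, -0.444, 0.444, -0.551]
force: [-4.2, -1.7, -3.1]
width: 0.0122
```

```bash
python3 st.py
```

```text
t 11.1 adv 57.76 lat -0.51 up -0.11 mm F ax -4.46 lat -0.77 z -3.14 tq [-0.315  0.75  -0.059] Rz [ 0.9772  0.2125 -0.    ]
```

Request:
carry_out(
  commands=[
    [0,0,0,0,0,0.1,0.5],
    [0,0,0,0,0,0.1,0.5],
    [0,0,0,0,0,0.1,0.5],
  ],
)

```text
clock: 11.48
eef_pos: [0.5135, 0.0316, 0.0786]
orientation: [0.551, -0.444, 0.444, -0.55]
force: [-4.0, -2.3, -2.8]
width: 0.0117
```

```bash
python3 st.py
```

```text
t 11.475 adv 60.64 lat -0.55 up -0.13 mm F ax -4.39 lat -1.37 z -2.76 tq [-0.355  0.898 -0.106] Rz [ 9.772e-01  2.124e-01 -2.000e-04]
```

Request:
carry_out(
  commands=[
    [0,0,0,0,0,0.09,0.5],
    [0,0,0,0,0,0.09,0.5],
  ],
)

```text
clock: 11.72
eef_pos: [0.5152, 0.032, 0.0785]
orientation: [0.551, -0.444, 0.444, -0.55]
force: [-4.0, -2.0, -3.7]
width: 0.012
```

Request:
carry_out(
  commands=[
    [0,0,0,0,0,0.09,0.5],
    [0,0,0,0,0,0.09,0.5],
  ],
)

```text
clock: 11.98
eef_pos: [0.5169, 0.0324, 0.0785]
orientation: [0.551, -0.444, 0.444, -0.55]
force: [-3.9, -3.2, -2.7]
width: 0.0118
```

Request:
carry_out(
  commands=[
    [0,0,0,0.02,0,0.1,0.5],
    [0,0,0,0,0,0.1,0.5],
  ],
)

```text
clock: 12.22
eef_pos: [0.5184, 0.0326, 0.0783]
orientation: [0.551, -0.444, 0.443, -0.55]
force: [-6.7, -2.0, -3.2]
width: 0.0119
```

Request:
carry_out(
  commands=[
    [0,0,0,0,0,0.03,0.5],
  ],
)

```text
clock: 12.35
eef_pos: [0.5186, 0.0326, 0.0783]
orientation: [0.551, -0.444, 0.443, -0.55]
force: [-7.2, -2.1, -2.3]
width: 0.0119
```

```bash
python3 st.py
```

```text
t 12.35 adv 65.83 lat -0.63 up -0.45 mm F ax -7.51 lat -0.56 z -2.34 tq [-0.496  1.43  -0.035] Rz [ 0.9771  0.2125 -0.0018]
```

Request:
carry_out(
  commands=[
    [0,0,0,0,0,0.03,0.5],
    [0,0,0,0,0,0.03,0.5],
  ],
)

```text
clock: 12.6
eef_pos: [0.5187, 0.0327, 0.0781]
orientation: [0.551, -0.444, 0.443, -0.55]
force: [-8.3, -3.6, -2.7]
width: 0.0121
```

```bash
python3 st.py
```

```text
t 12.6 adv 65.97 lat -0.64 up -0.61 mm F ax -8.89 lat -1.72 z -2.74 tq [-0.504  1.611 -0.088] Rz [ 0.9772  0.2124 -0.0027]
```

Request:
carry_out(
  commands=[
    [0,0,0,0.03,-0.05,0,0.5],
    [0,0,0,-0.05,0,0,0.5],
    [0,0,0,0.02,0,0,0.5],
  ],
)

```text
clock: 12.98
eef_pos: [0.5187, 0.0327, 0.0785]
orientation: [0.551, -0.444, 0.443, -0.55]
force: [-7.1, -1.7, -3.0]
width: 0.0121
```

```bash
python3 st.py; python3 look.py p4
```

```text
t 12.975 adv 65.98 lat -0.65 up -0.17 mm F ax -7.26 lat -0.21 z -3.01 tq [-0.585  1.555 -0.022] Rz [ 0.9772  0.2124 -0.0026]
12.975 [-7.05260948 -1.74552903 -3.01035237] [-0.58533059  1.55547339 -0.02245923] 0.012066382784393396
[0.51871209 0.03265205 0.07853307] [[0.2124, -0.0026, 0.9772], [-0.9772, -0.0003, 0.2124], [-0.0003, -1.0, -0.0026]] zyaw 12.263732545814747
```

View pics/p4_scene.png

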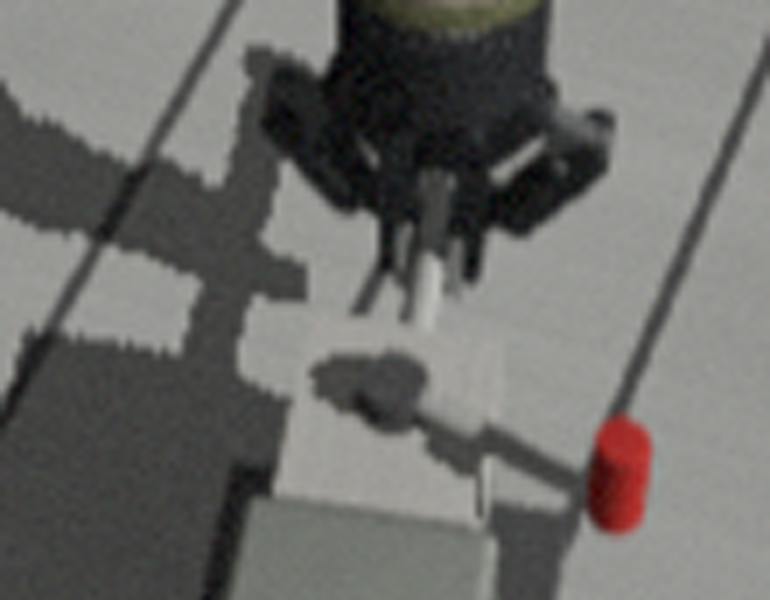

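Request:
carry_out(
  commands=[
    [0,0,0,0,0,-0.05,0.5],
    [0,0,0,0,0,0,1.6],
    [0,0,0,0,0,0,2.2],
    [0,0,0,0,0,0,3.2],
    [0,0,0,0,0,0,4],
  ],
)

```text
clock: 13.7
eef_pos: [0.5198, 0.0329, 0.0794]
orientation: [-0.55, 0.443, -0.444, 0.551]
force: [0.2, -0.2, 0.2]
width: 0.0403
```

Request:
carry_out(
  commands=[
    [0,0,0,0,-1,0,4],
    [0,0,0,0,-3,0,4],
    [0,0,0,0,-3,0,4],
  ],
)

```text
clock: 14.08
eef_pos: [0.5194, 0.0325, 0.1505]
orientation: [0.551, -0.444, 0.444, -0.55]
force: [0.0, 0.9, 0.2]
width: 0.0398
```

```bash
python3 st.py; python3 look.py p5
```

```text
t 14.075 adv 66.61 lat -0.92 up 71.76 mm F ax 0.20 lat 0.83 z 0.25 tq [ 0.035 -0.018  0.   ] Rz [0.9772 0.2121 0.    ]
14.075 [0.01944041 0.85733767 0.24625736] [ 3.53404464e-02 -1.82666484e-02  6.53483410e-05] 0.039759361736223374
[0.51939124 0.0325171  0.15046058] [[0.2121, 0.0001, 0.9772], [-0.9772, -0.0002, 0.2121], [0.0003, -1.0, 0.0]] zyaw 12.245441068612605
```

View pics/p5_scene.png

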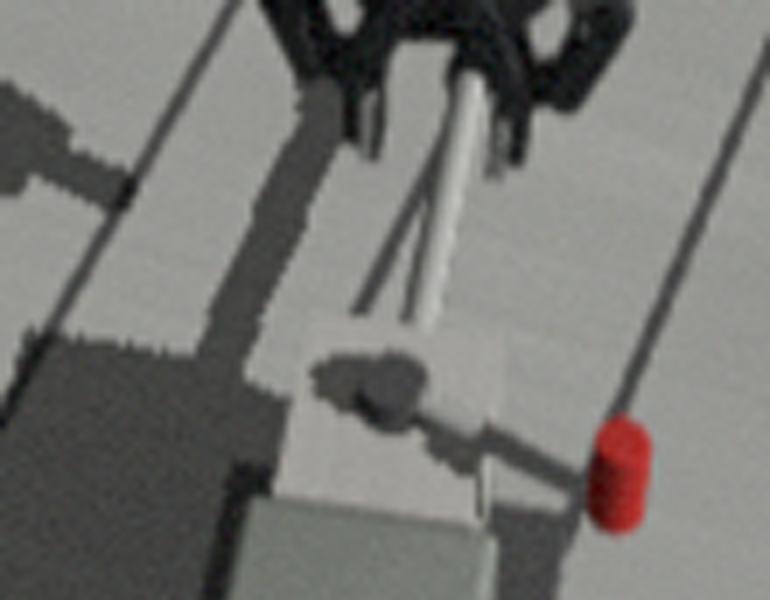

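Request:
carry_out(
  commands=[
    [0,0,0,0,-3,0,4],
    [0,0,0,0,-3,0,4],
    [0,-10,0,0,0,0,4],
    [0,-10,0,0,0,0,4],
  ],
)

```text
clock: 14.68
eef_pos: [0.5195, 0.0328, 0.2095]
orientation: [-0.62, 0.339, -0.34, 0.62]
force: [-0.2, 0.2, 0.1]
width: 0.0402
```

```bash
python3 - <<'E'
from h import *
from station import r
s=r.read_state();print(s['eef_pos'],s['joint_positions'].round(2))
plan(s['eef_pos'],s['orientation'],[((.6285,.1415,.212),-10)],[5])
E
```

```text
[0.51946452 0.03281343 0.20953388] [-0.77  0.22  0.75  1.75 -0.16  1.23 -0.98]
[-0.01, -9.48, 0.0, -0.66, -0.05, 3.01]
[-0.01, -9.48, 0.0, -0.15, -0.05, 3.08]
[-0.01, -9.48, 0.0, 0.36, -0.05, 3.06]
[-0.01, -9.48, 0.0, 0.86, -0.05, 2.96]
[-0.01, -9.48, 0.0, 1.33, -0.05, 2.78]
--
```

Request:
carry_out(
  commands=[
    [0,-9.5,0,-0.7,0,3,4],
    [0,-9.5,0,-0.2,0,3.1,4],
    [0,-9.5,0,0.35,0,3.1,4],
    [0,-9.5,0,0.85,0,3,4],
    [0,-9.5,0,1.3,0,2.8,4],
  ],
)

```text
clock: 15.3
eef_pos: [0.6292, 0.1436, 0.2089]
orientation: [0.704, -0.061, 0.061, -0.704]
force: [0.3, 0.5, 0.5]
width: 0.0401
```

Request:
carry_out(
  commands=[
    [0,0,0,0,0,0,4],
  ],
)

```text
clock: 15.42
eef_pos: [0.6291, 0.1451, 0.2081]
orientation: [0.704, -0.062, 0.061, -0.704]
force: [0.3, -0.4, -0.3]
width: 0.0402
```

```bash
python3 look.py p6; python3 - <<'E'
from h import *
from station import r
s=r.read_state();print(s['eef_pos'],s['joint_positions'].round(2))
plan(s['eef_pos'],s['orientation'],[((.6285,.1415,.139),-10)],[3])
E
```

```text
15.425 [ 0.31930214 -0.35598839 -0.26952546] [-0.01674674  0.01809481  0.00182407] 0.04020801137765065
[0.62910932 0.14508051 0.208052  ] [[0.9848, -0.001, 0.1735], [-0.1735, 0.0, 0.9848], [-0.0009, -1.0, -0.0001]] zyaw 80.0077809953284
[0.62843084 0.14211462 0.20865079] [-0.65  0.49  0.54  1.4  -0.25  1.32 -0.27]
[0.02, -0.12, -0.01, 0.01, 2.32, -0.02]
[0.02, -0.12, -0.01, 0.01, 2.32, -0.02]
[0.02, -0.12, -0.01, 0.01, 2.32, -0.02]
--
```

View pics/p6_scene.png

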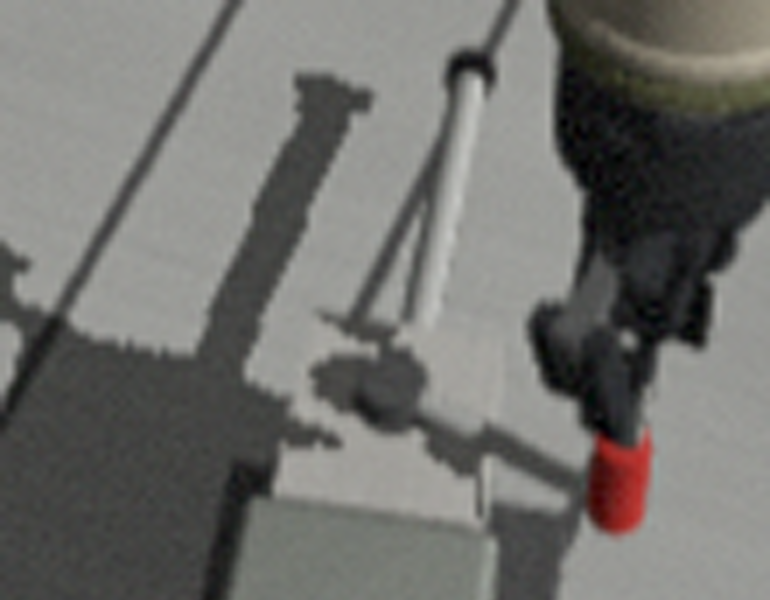

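View pics/p6_top.png

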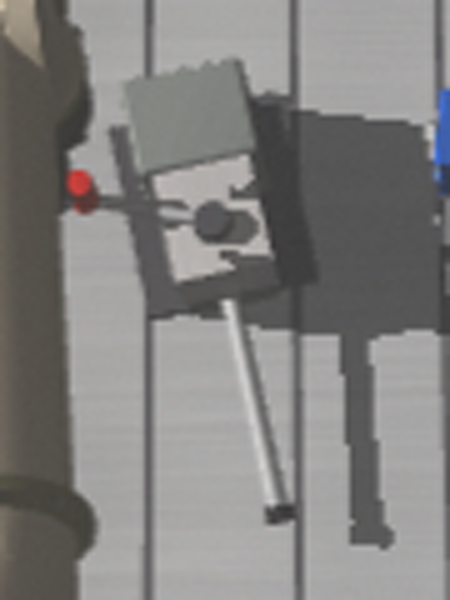

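```bash
python3 - <<'E'
from h import *
p=np.array([.6284,.1421,.2087]);x=np.array([.985,-.1735,0]);d=np.array([0,0,-1])
for s in(-.02,.02,-.034,.034):
  X=p+s*x+.020*d
  print(s,((proj('scene',X)-[290,190]+.5)*7).round(),((proj('top',X)-[240,110]+.5)*5).round())
k=np.array([.6285,.1405,.152]);print(((proj('scene',k)-[290,190]+.5)*7).round(),((proj('top',k)-[240,110]+.5)*5).round())
E
```

```text
-0.02 [661. 330.] [ 61. 197.]
0.02 [602. 415.] [ 71. 140.]
-0.034 [681. 301.] [ 57. 217.]
0.034 [581. 445.] [ 75. 120.]
[619. 436.] [ 77. 184.]
```

Request:
carry_out(
  commands=[
    [0,0,0,0,2,0,4],
    [0,0,0,0,2,0,4],
    [0,0,0,0,1.5,0,4],
    [0,0,0,0,1.4,0,4],
    [0,0,0,0,0,0,4],
  ],
)

```text
clock: 16.15
eef_pos: [0.628, 0.1425, 0.139]
orientation: [0.705, -0.064, 0.063, -0.704]
force: [0.2, 0.2, 0.6]
width: 0.0397
```

```bash
python3 look.py p7;  python3 - <<'E'
from h import *
from station import r
s=r.read_state();print(s['eef_pos'],s['joint_positions'].round(2))
E
```

```text
16.15 [0.17169367 0.19335244 0.55071161] [-0.01226262 -0.06353117  0.00474807] 0.03966889605944136
[0.62797106 0.14250028 0.13899569] [[0.984, -0.0019, 0.1782], [-0.1782, -0.0007, 0.984], [-0.0018, -1.0, -0.001]] zyaw 79.7348794994323
[0.62889483 0.14270949 0.14052517] [-0.64  0.54  0.52  1.49 -0.28  1.19 -0.25]
```

View pics/p7_scene.png

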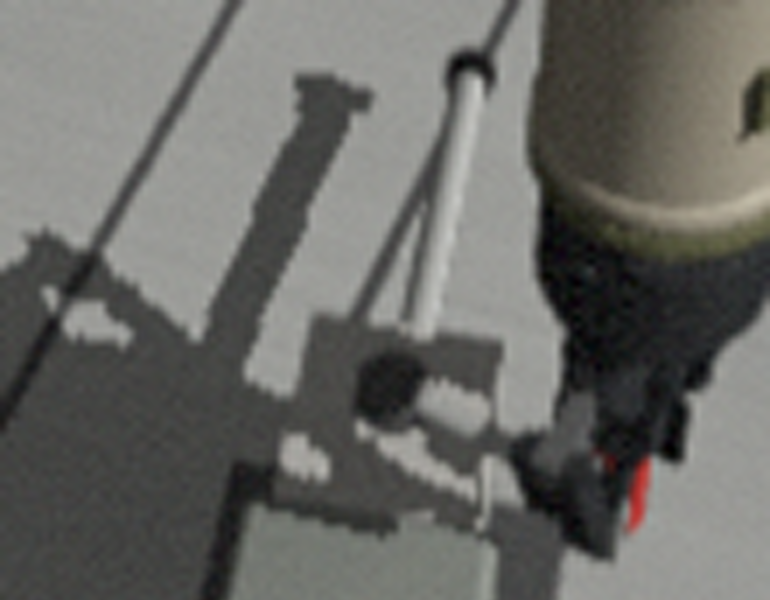

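Request:
carry_out(
  commands=[
    [0,-5.5,0,-0.86,0,-0.04,4],
    [0,-5.5,0,-0.86,0,-0.04,4],
    [0,-5.5,0,-0.86,0,-0.04,4],
    [0,-5.5,0,-0.86,0,-0.04,4],
    [0,-5.5,0,-0.86,0,-0.04,4],
  ],
)

```text
clock: 16.88
eef_pos: [0.5869, 0.1403, 0.1411]
orientation: [-0.699, -0.108, 0.106, 0.699]
force: [1.8, -0.0, -1.4]
width: 0.0401
```

Request:
carry_out(
  commands=[
    [0,-5.5,0,-0.86,0,-0.04,4],
    [0,-5.5,0,-0.86,0,-0.04,4],
    [0,-5.5,0,-0.86,0,-0.04,4],
    [0,-5.5,0,-0.86,0,-0.04,4],
    [0,-5.5,0,-0.86,0,-0.04,4],
  ],
)

```text
clock: 17.5
eef_pos: [0.5502, 0.119, 0.1411]
orientation: [-0.653, -0.271, 0.269, 0.653]
force: [2.6, 2.0, -1.9]
width: 0.04
```

```bash
cat > lv.py <<'E'
from h import *
from station import r
s=r.read_state();R=Ro.from_quat(s['orientation']).as_matrix();q=s['eef_pos']-[.6132,.0538,0]
print(s['clock'],s['eef_pos'],'r %.4f ang %.1f'%(np.hypot(q[0],q[1]),np.degrees(np.arctan2(q[1],q[0]))),'zyaw',np.degrees(np.arctan2(R[1,2],R[0,2])),'Ftool',(R.T@s['force']).round(1),s['joint_positions'].round(2))
E
python3 lv.py
```

```text
17.5 [0.55021835 0.11904675 0.14113167] r 0.0907 ang 134.0 zyaw 134.97857339897018 Ftool [ 3.3  1.9 -0.4] [-0.56  0.34  0.35  1.72 -0.13  1.1   0.62]
```

Request:
carry_out(
  commands=[
    [0,-5.5,0,-0.86,0,-0.04,4],
    [0,-5.5,0,-0.86,0,-0.04,4],
    [0,-3,0,-0.47,0,-0.01,4],
    [0,0,0,0,0,0,4],
  ],
)

```text
clock: 18.0
eef_pos: [0.5364, 0.1016, 0.1411]
orientation: [-0.616, -0.348, 0.346, 0.616]
force: [-0.3, 1.9, 0.7]
width: 0.0397
```

```bash
python3 lv.py
```

```text
18.0 [0.53639371 0.1015699  0.14107812] r 0.0904 ang 148.1 zyaw 148.7532607871952 Ftool [ 1.4 -0.7  1.2] [-0.51  0.31  0.32  1.76 -0.11  1.09  0.87]
```

Request:
carry_out(
  commands=[
    [0,-1.5,0,-0.23,0,0,4],
    [0,-1.5,0,-0.23,0,0,4],
  ],
)

```text
clock: 18.25
eef_pos: [0.5343, 0.0977, 0.1408]
orientation: [0.607, 0.364, -0.363, -0.606]
force: [1.5, 2.6, 2.3]
width: 0.04
```

```bash
python3 lv.py
```

```text
18.25 [0.53426057 0.0976973  0.14078838] r 0.0903 ang 150.9 zyaw 151.87246711514103 Ftool [ 3.  -2.3 -0.1] [-0.5   0.3   0.31  1.77 -0.1   1.09  0.93]
```

Continue in small steps until the force rises at the lever's end.

Request:
carry_out(
  commands=[
    [0,-1,0,-0.16,0,0,4],
    [0,-1,0,-0.16,0,0,4],
    [0,0,0,0,0,0,4],
  ],
)

```text
clock: 18.62
eef_pos: [0.5324, 0.0945, 0.1403]
orientation: [0.6, 0.374, -0.373, -0.6]
force: [1.5, 3.9, 2.6]
width: 0.0404
```

```bash
python3 lv.py; python3 look.py p8
```

```text
18.625 [0.53243991 0.0944608  0.14028035] r 0.0904 ang 153.3 zyaw 153.79693682006894 Ftool [ 4.2 -2.6  0.3] [-0.49  0.3   0.31  1.77 -0.1   1.09  0.96]
18.625 [1.54824245 3.90835362 2.62822559] [ 0.81219711 -0.46612572  0.02370807] 0.040351364912058964
[0.53243991 0.0944608  0.14028035] [[0.4416, 0.0008, -0.8972], [0.8972, 0.0003, 0.4416], [0.0006, -1.0, -0.0006]] zyaw 153.79693682006894
```

View pics/p8_scene.png

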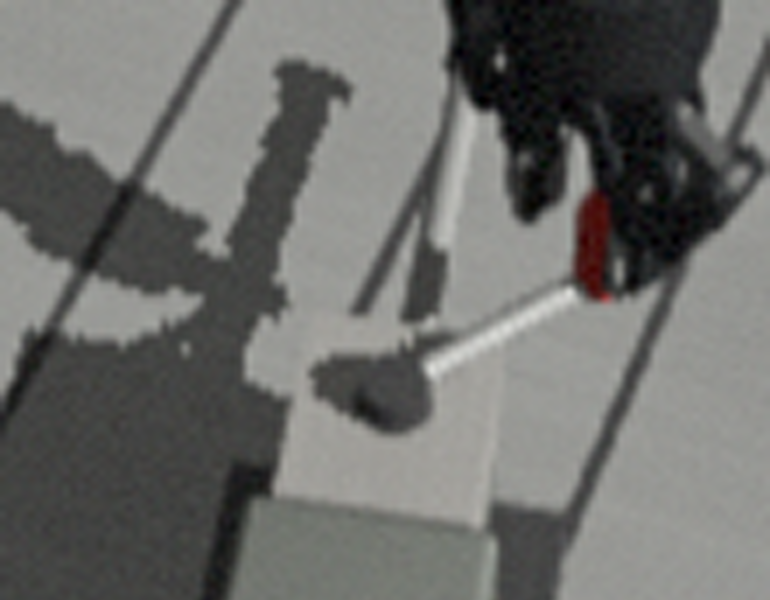

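Request:
carry_out(
  commands=[
    [0,-1,0,-0.16,0,0,4],
    [0,0,0,-0.15,0,0,4],
    [0,0,0,0,0,0,4],
  ],
)

```text
clock: 19.1
eef_pos: [0.5326, 0.094, 0.1404]
orientation: [0.597, 0.381, -0.378, -0.597]
force: [10.6, 10.0, -4.8]
width: 0.0396
```

```bash
python3 lv.py
```

```text
19.1 [0.53257338 0.09403067 0.14041235] r 0.0901 ang 153.5 zyaw 154.8972141642864 Ftool [13.5  4.9 -5.3] [-0.49  0.29  0.31  1.78 -0.1   1.08  0.98]
```

Request:
carry_out(
  commands=[
    [0,0,0,0.4,0,0,4],
    [0,0,0,0.8,0,0,4.2],
    [0,0,0,0,0,0,4.2],
    [0,0,0,0,-2,0,4.2],
    [0,0,0,0,-4,0,4.2],
  ],
)

```text
clock: 19.73
eef_pos: [0.5344, 0.1016, 0.1988]
orientation: [-0.597, -0.377, 0.38, 0.598]
force: [1.1, 0.4, -0.4]
width: 0.0419
```

Request:
carry_out(
  commands=[
    [0,0,0,0,-4,0,4.2],
    [0,0,0,0,-4,4,4.2],
    [0,0,0,0,-2,5,4.2],
    [0,0,0,0,0,5,4.2],
    [0,0,0,0,0,0,4.2],
  ],
)

```text
clock: 20.35
eef_pos: [0.4066, 0.1637, 0.3004]
orientation: [-0.596, -0.38, 0.38, 0.597]
force: [0.4, 0.2, -1.0]
width: 0.0419
```

```bash
python3 lv.py; python3 look.py p9
```

```text
20.35 [0.40656991 0.16366818 0.30043977] r 0.2340 ang 152.0 zyaw 155.04459398617982 Ftool [ 0.3  1.  -0.2] [-0.67 -0.05  0.21  1.78  0.01  1.41  0.67]
20.35 [ 0.35617768  0.21607537 -0.9678745 ] [-0.02954084 -0.03270821 -0.00710743] 0.04187173224306201
[0.40656991 0.16366818 0.30043977] [[0.4219, -0.0003, -0.9066], [0.9066, 0.0008, 0.4219], [0.0006, -1.0, 0.0006]] zyaw 155.04459398617982
```

View pics/p9_scene.png

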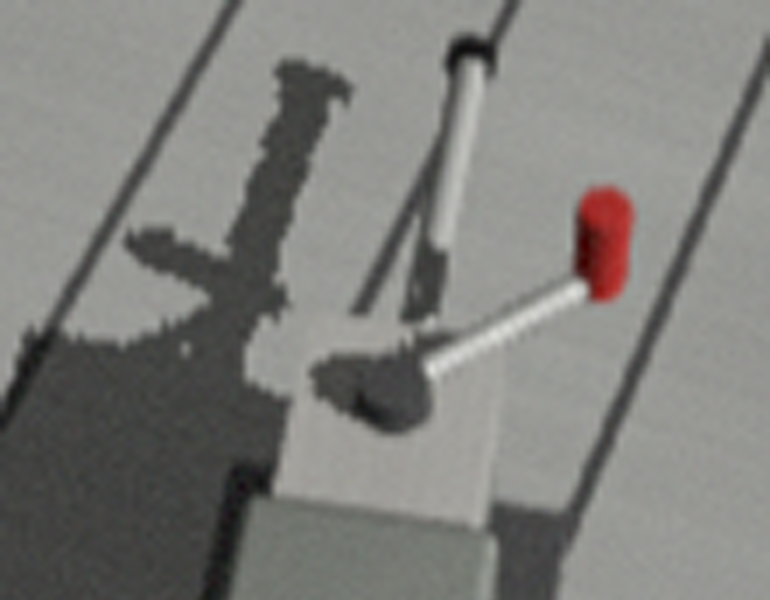

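View pics/p9_top.png

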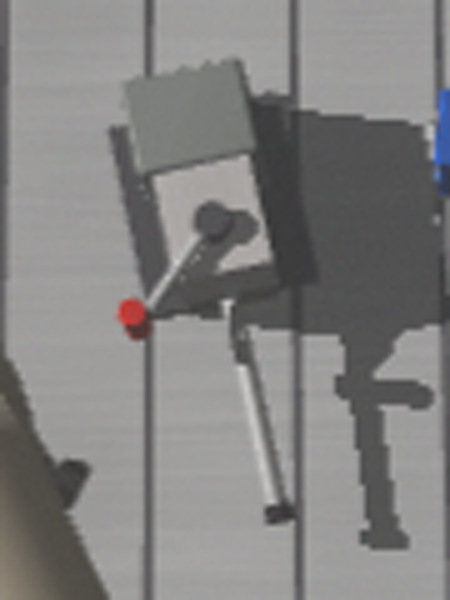

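View pics/p9_scene_full.png

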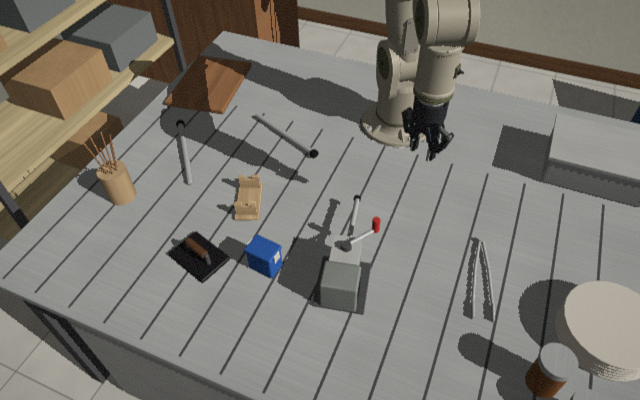

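```bash
python3 - <<'E'
import cv2
from h import *
from scipy.optimize import least_squares
def kn(f,n,x0,y0,x1,y1):
    im=cv2.cvtColor(cv2.imread(f),cv2.COLOR_BGR2GRAY)[y0:y1,x0:x1]
    m=(im<60).astype(np.uint8); nl,lab,st,c=cv2.connectedComponentsWithStats(m)
    return [(st[i,4],(c[i]+[x0,y0]).round(2)) for i in range(1,nl)]
for t in('p6','p9'):
    a=kn(f'pics/{t}_scene_full.png','s',350,193,364,206);b=kn(f'pics/{t}_top_full.png','t',290,206,302,218);print(t,a,b)
    if a and b:
        u=max(a,key=lambda v:v[0])[1];v=max(b,key=lambda v:v[0])[1]
        o=least_squares(lambda X:np.r_[proj('scene',X)-u,proj('top',X)-v],[.48,.02,.07]); X=o.x
        q=X-[.579,.0464,.07];print(X.round(4),'axial %.1f lat %.1f z %.1f'%(1e3*(q@[.9773,.212,0]),1e3*(q@[-.212,.9773,0]),1e3*X[2]),o.fun.round(2))
# lever
k=inv('scene',cr((605,203),7,(290,190)),.152);k2=inv('top',cr((132,312),5,(240,110)),.152)
for K in(k,k2):
    q=K-[.6132,.0538,.152];print(K,np.hypot(q[0],q[1]),np.degrees(np.arctan2(q[1],q[0]))-12.2-65)
E
```

```text
p6 [(np.int32(16), array([356.25, 199.19]))] [(np.int32(1), array([297., 211.]))]
[0.416  0.0092 0.0548] axial -167.2 lat -1.8 z 54.8 [-1.06 -0.04 -1.26  0.44]
p9 [(np.int32(19), array([356.84, 197.16]))] [(np.int32(1), array([297., 212.]))]
[0.4118 0.0091 0.0589] axial -171.4 lat -1.0 z 58.9 [-1.1  -0.04 -1.31  0.46]
[0.53624316 0.1044962  0.152     ] 0.09215454076329281 69.4246453139522
[0.53733119 0.10217516 0.152     ] 0.08997906529634146 70.27776941665402
```

```bash
python3 - <<'E'
import cv2,numpy as np
o=[]
for t in('p6','p9'):
    s=cv2.imread(f'pics/{t}_scene_full.png')[190:240,340:370];p=cv2.imread(f'pics/{t}_top_full.png')[165:220,280:305]
    o+= [cv2.resize(s,(300,500),interpolation=cv2.INTER_NEAREST)]+[cv2.resize(p,(227,500),interpolation=cv2.INTER_NEAREST)]
im=np.hstack(o);cv2.imwrite('pics/cmp.png',cv2.resize(im,(800,380)))
for t in('p6','p9'):
    g=cv2.cvtColor(cv2.imread(f'pics/{t}_top_full.png'),cv2.COLOR_BGR2GRAY)
    print(t);print(g[206:218,290:302])
E
```

```text
p6
[[169 171 185 204 158 109 121 170 155  96 124 167]
 [170 170 181 207 169 114 112 167 156  97 126 167]
 [168 167 177 200 180 125 105 149 154  97 126 166]
 [169 168 173 188 186 137 106 133 154  96 125 167]
 [167 167 170 186 196 147 108 116 124  92 115 165]
 [168 169 156 114 125  71  64  59  70  93 115 167]
 [169 168 156  83  73  71  62  61  70  93 114 166]
 [169 168 158 103  68  69  67  67  72  85 115 169]
 [167 167 157 107  73  83 109 124 154  94 115 166]
 [169 169 168 169 169 168 169 169 156  95 114 168]
 [173 172 172 172 172 172 170 170 157  93 115 169]
 [170 169 170 170 170 170 169 169 155  94 116 168]]
p9
[[159 160 176 193 142 108 127 159 146  91 118 159]
 [159 160 171 197 159 109 105 158 147  90 118 157]
 [159 157 165 188 167 116 106 156 145  91 120 156]
 [158 159 162 179 175 128  96 124 144  91 117 156]
 [158 157 160 175 178 132  77  92 117  87 108 155]
 [159 159 149  98  71  74  61  63  77  87 108 157]
 [159 159 145  68  73  68  61  59  68  89 108 157]
 [157 158 149  98  68  65  64  62  70  79 109 158]
 [158 157 148  99  70  85 101 117 146  88 108 155]
 [159 159 159 158 160 160 159 158 147  88 108 157]
 [162 161 162 162 160 160 161 160 147  88 107 158]
 [161 161 161 159 160 159 159 158 146  87 109 159]]
```

View pics/cmp.png

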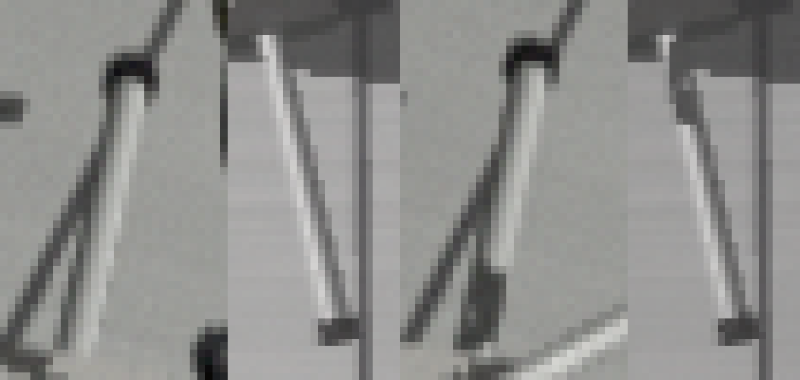

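```bash
python3 - <<'E'
import cv2
from h import *
for t,reg in(('p2',(290,218,310,245)),('p3',(290,210,310,240)),('p4',(286,205,306,225)),('p9',(286,203,306,222)),):
    im=cv2.imread(f'pics/{t}_top_full.png')
    x0,y0,x1,y1=reg;print(t);print(cv2.cvtColor(im,cv2.COLOR_BGR2GRAY)[y0:y1,x0:x1])
d=np.array([.9773,.212,0])
for adv in(0,30.1,66): 
    for back in(188,200): print(adv,back,proj('top',np.array([.4541,.0193,.07])+d*(.0962+adv/1000-back/1000)).round(2))
E
```

```text
p2
[[ 77  76  76  86 139 194 185 127  85  86 110 164 163 162 161 160 161 160
  158 159]
 [ 75  77  74  94 150 188 195 137  94  85 111 164 160 162 162 162 161 162
  161 159]
 [ 75  76  76  95 151 186 202 147 101  85 111 162 161 162 161 160 159 160
  160 160]
 [ 77  75  75 107 164 179 204 164 110  83 110 162 162 161 160 160 159 160
  159 160]
 [ 76  76  80 116 164 178 208 176 119  84 109 162 162 162 160 161 160 161
  159 159]
 [ 78  75  80 117 165 170 185 185 131  88 108 164 162 162 162 162 162 161
  163 162]
 [ 76  77  87 130 163 168 185 192 143  99 108 163 162 162 162 163 162 162
  162 162]
 [ 76  75  94 145 165 165 181 201 157 106 107 161 163 162 161 162 161 160
  160 160]
 [ 75  75  94 143 160 160 173 204 169 116 105 159 160 160 160 159 158 159
  159 159]
 [ 76  75 105 161 161 161 169 191 176 123  90 120 158 159 161 160 159 160
  158 158]
 [ 75  79 114 161 162 161 150 115 114  67  59  70 115 160 158 160 159 159
  159 158]
 [ 75  81 115 163 163 157 123  72  79  63  58  59 102 161 160 160 160 161
  162 159]
 [ 77  88 129 164 163 162 147  65  70  62  57  58  95 161 161 160 160 159
  1
[... 6515 characters left out ...]
60 160 159 158 147  88 108 157 157 158
  157 157]
 [161 162 162 162 162 161 162 162 160 160 161 160 147  88 107 158 158 157
  157 156]
 [161 163 162 162 161 161 161 159 160 159 159 158 146  87 109 159 158 157
  156 156]
 [162 162 162 162 162 162 163 162 161 162 162 161 149  89 109 159 159 159
  159 157]
 [162 163 161 162 162 161 162 161 161 160 161 160 147  89 110 161 158 160
  159 159]
 [164 163 164 164 162 162 162 161 162 160 161 160 148  88 109 160 159 160
  159 156]
 [164 164 164 163 162 161 162 163 162 162 161 160 147  87 109 159 160 158
  157 156]]
0 188 [298.27 225.35]
0 200 [299.04 228.69]
30.1 188 [296.36 217.02]
30.1 200 [297.12 220.34]
66 188 [294.09 207.16]
66 200 [294.85 210.45]
```

```bash
cat > kn.py <<'E'
import cv2
from h import *
def cen(t,n,x0,y0,x1,y1,thr):
    g=cv2.cvtColor(cv2.imread(f'pics/{t}.png'),cv2.COLOR_BGR2GRAY)[y0:y1,x0:x1].astype(float)
    bg=160. ; w=np.clip(thr-g,0,None); yy,xx=np.mgrid[y0:y1,x0:x1]
    return np.array([(w*xx).sum(),(w*yy).sum()])/w.sum()
E
python3 - <<'E'
from kn import *
d=np.array([.9773,.212,0])
base=np.array([.4541,.0193,.07])
# top: columns restricted to x<=298 and knob rows
R={'p2':(295,226,302,234),'p3':(294,218,300,225),'p4':(292,208,298,217),'p6':(292,209,298,217),'p9':(292,209,298,217)}
for t,(a,b,c,e) in R.items():
    u=cen(t+'_top_full','top',a,b,c,e,90)
    print(t,u.round(2), end=' ')
    adv={'p2':0,'p3':30.1,'p4':65.98}.get(t)
    if adv is not None:
        q=proj('top',base+d*(.0962-.194+adv/1000)); print('pred',q.round(2),'diff',(u-q).round(2),end='')
    print()
for t in('p6','p9'): print(t,'scene',cen(t+'_scene_full','scene',352,193,363,204,80).round(2))
# initial
d0=np.array([.92,.391,0]); X0=np.array([.4999,-.2925,.055])+d0*(.0962-.194)
print('init scene',cen('scene0','scene',245,157,257,168,80).round(2),proj('scene',X0).round(2),'top',cen('top0','top',388,208,398,218,80).round(2),proj('top',X0).round(2))
P=base+d*(.0962-.194+.066)
print('pred home level scene',proj('scene',P),'top',proj('top',P))
print('dz -10mm',proj('scene',P+[0,0,-.01])-proj('scene',P),proj('top',P+[0,0,-.01])-proj('top',P),'back1mm',proj('scene',P-d*.001)-proj('scene',P),proj('top',P-d*.001)-proj('top',P))
E
```

```text
p2 [299.25 229.67] pred [298.66 227.02] diff [0.59 2.65]
p3 [297.5  221.11] pred [296.74 218.68] diff [0.76 2.43]
p4 [295.12 211.5 ] pred [294.47 208.81] diff [0.65 2.69]
p6 [295.6  212.21] 
p9 [295.42 212.1 ] 
p6 scene [356.66 198.95]
p9 scene [356.77 196.91]
init scene [250.17 162.1 ] [249.24 165.29] top [393.2  213.42] [392.37 211.1 ]
pred home level scene [355.64854086 197.68028582] top [294.46862709 208.8009779 ]
dz -10mm [-0.13122026  2.35340493] [0.19587962 0.46775176] back1mm [ 0.05019291 -0.26807803] [0.06300921 0.27407851]
```

```bash
python3 - <<'E'
import cv2,numpy as np
a=cv2.imread('pics/scene0.png').astype(int);b=cv2.imread('pics/p9_scene_full.png').astype(int)
for n,(x0,y0,x1,y1) in dict(tin=(240,230,290,280),press=(165,228,232,282),tongs=(460,232,500,325)).items(): print(n,np.abs(a-b)[y0:y1,x0:x1].mean().round(2))
from station import r
print(r.sign_off(), r.read_state()['clock'])
E
```

```text
tin 4.26
press 4.84
tongs 4.16
the job is handed in; nothing more can be done
the job is handed in; nothing more can be done
```

I took the shaft from the cradle, fed it nose first into the chuck up to the stop, let go, swung the lever closed, and handed in at about 20 s. I did not confirm directly that the nose is still touching the stop.

- **Insertion:** Jaw drag was about 4 N. About 5 mm before the end there was a rise of just under 1 N, which fits the plunger. At roughly 34 mm deep the force then climbed steadily to 8.9 N in total, about 4 N of it on the stop. The shaft went no deeper when I moved it slightly sideways and upwards, so I took that as the stop and not a jam.
- **Lever:** It came to a firm end at about 14 N. The cameras put it at 69–70° of travel, against 68.75° for fully closed.
- **Bystanders:** The tin, tongs and press look unmoved. The before and after pictures differ only by a small, even brightness change. The arm ended clear of everything.
- **Disagreement:** The cameras show the shaft's knob end drooped when I released it, then rose about 7–8 mm when the lever closed. They also put the shaft roughly 0.4–1.2 mm (±0.5 mm or more) further out than when I was pushing it. That is about how far the rubber stop was compressed (0.8 mm), so the nose should still be at the stop face. I did not push on it again after locking.

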